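# Get the spare saw flange out from among the tins

### The job

The spare saw flange (the flat metal ring) is hemmed in on the plywood spares board. Move the grease tub, the screw tin and the tape measure from the board onto the black rubber mat, all three standing there together, then take the flange and seat it flat over the upright spindle. Finally put the tub, the tin and the tape measure back on the board, upright, each at the very spot where it stood at first (within about a centimetre), the tape measure again along the row.

Things in the scene. Friction and masses are not known exactly. Their poses are not given: they have to be found in the camera images.
- tub: Grease tub: round, cream, with a wide black lid. 70 mm across the lid (67 mm below it), 50 mm tall, the lid is the top 10 mm. Origin: centre of its underside, z up. It stands at one end of the row on the board (tub and tape measure may be exchanged). 0.12 to 0.25 kg.
- tin: Screw tin: plain grey round tin, 68 mm across the lid (66 mm below), 39 mm tall, the lid is the top 9 mm. Origin: centre of its underside, z up. Between the flange and the thing at the row's +y end; the rail and these neighbours leave finger room only along the row, once the end thing is away (over the low flange there is room). 0.15 to 0.3 kg.
- tape: Yellow tape measure standing upright: 32 mm thick along its x, 71 mm long along its y, 64 mm tall (a small black slide on top, above 57 mm). Origin: centre of its underside, z up. It stands at the other end of the row, its length along the row (end things have finger room across the row); grasp it across the 32 mm.
- flange: Spare saw flange: bare metal ring lying flat, 62 mm outside diameter, 12 mm thick, with a round hole about 26 mm wide. Origin: centre of its underside, z up. Fingers fit beside it along the row only when both neighbours are away. 0.16 kg. (The saw head hangs over the bench behind the board, from x = 0.68 m on and 0.17 m up.).
- board: Fixed plywood board, 143 (x) by 302 (y) mm, 8 mm thick. Origin: at bench height under the flange's place; x points away from the robot, y left along the row (turned up to 0.07 rad). Row, at x = 0: end thing at y -73, flange 0, tin +71, other end thing +147 mm, gaps about 5 mm. Upright rail behind flange and tin: front face at x 42, 8 thick, y -37 to +109, top 53 mm above the bench.
- mat: Black rubber mat, fixed, 100 mm (its x) by 210 mm (its y), 6 mm thick: the side area. Origin: centre of its underside on the bench top; x away from the robot, y to the left (turned by up to 0.1 rad). A thing counts as on it when the centre of its underside is over the mat and it stands on it.
- spindle: Fixed upright steel spindle: foot disc 80 mm wide and 5 mm thick, a shoulder 52 mm wide whose top is 14 mm above the bench, a shaft 16 mm thick with tapered top, ending 42 mm above the bench. Origin: on the axis at bench height, z up. The seated flange lies flat on the shoulder, its underside 14 mm above the bench. An offcut and a bolt (under 40 mm tall) stand about 90 mm to its left and right.
Not all that is in view belongs to the job. What is meant by the flange is not red, and is the larger of those in its own colour.

How it is judged:
By the outcome, as a careful person would: the job done as asked, in the order asked, and still so for the second after the job is handed in, with the robot touching nothing.
It also fails if it takes over 131 s, if anything falls off the work surface, if the arm or the gripper's body presses on something with over 40 N, if the wrist force passes 120 N, or if a joint passes its speed limit or range.

### The arm

A 6-joint arm with a two-finger parallel gripper is mounted at the origin on a cart in front of the work surface, level with it; the furniture and walls round the work are solid. World frame = base frame: x ahead of the robot, y to its left, z up, the work surface at z = 0. Lengths are in m, angles in rad, forces in N, time in s.
With the tool pointing down it reaches from about 0.325 to 0.85 m from the base axis. Payload 15.5 kg.
Tool frame: the origin (TCP) lies on the centre line of the jaws, within the pads' length; the fingertips stand manip.tips_ahead ahead of it and the grasp point (between the pads) lies 8 mm behind it (manip.tips_ahead is the distance from the TCP to the fingertips, in m); x points along the fingers, y is the direction in which the jaws open and shut, and the axes are right-handed (so a half turn about x gives the same grasp; the last joint's range is limited). The gripper opens to 91 mm and grips with 3 to 60 N. Pads are 32 mm wide; open, the fingers measure 118 mm over their backs; the gripper's body (76 mm by 178 mm) begins 60 mm behind the grasp point.
Start: joints at [1.02, 0.494, 1.345, -0, 1.302, -0.096], TCP at [0.275, 0.561, 0.225] pointing down, gripper open.
Joint ranges: [-2.91, 2.91], [-0.82, 2.16], [0.22, 2.67], [-1.22, 4.37], [0.12, 2.79], [-3.08, 3.08]. Speed limits (rad/s): [1.89, 1.89, 2.57, 3.01, 3.01, 3.01].

### API

Orientations are given as a 3x3 rotation matrix whose columns are the frame's x, y, z axes.
In Python, from plant import manip gives the robot as it stands.
- The arm moves only by the tool play_rows, never from a script. Its arguments are lists of equal length, an entry for each row: "xyz": the shift along the world's x, y, z in cm, a list of three; "angular": the turn, a rotation vector about the world's x, y, z in degrees, a list of three. In form: {"xyz": [[tx, ty, tz], ...], "angular": [[ax, ay, az], ...]}. A call has 1 to 20 rows; each row shifts and turns the commanded pose from where the row before left it; what a row does not reach is not made up. A row lasts 1/12 s, in which the tool goes at most 41.7 mm and 7.16 degrees, less where a joint would pass 70% of its speed; a pose out of reach is approached as far as the arm can. A call with a gripper value outside its range is refused whole. "grip" is the closure, from 0 (fully open) to 1 (shut), set as the call begins (left out, the last holds). The fingers move at their own pace and stop on an object; "force" is the grip in N (left out, the last holds). Time passes only in rows, so rows that do not move let the fingers close. It gives the time, the measured TCP pose, the force and the opening at its end, in the units of the state.
- manip.observe(): the state, without advancing time (a new reading comes with each control period).
- manip.snapshot(name): name is "scene" or "side" or "wrist"; returns a dict with "color" (420x560x3 uint8, red, green, blue), "mtx" (3x3 intrinsics, pixels), "xyz" and "rotation" of the camera in the world; the wrist camera has in their place "hand_eye" (4x4, takes a point from camera to tool coordinates, whose origin is the TCP and whose axes are the tool frame's). Camera axes: x right, y down, z forward; pixel columns grow to the right and rows downward; lengths in m; the calibration is good to about 2 mm. A picture is of the moment at which its call begins: read the wrist's pose just before it. There is no depth.
- manip.hand_in(): hands the job in, once; it reports no verdict.
The state is a dict: "time": time; "joint_positions": joint angles; "qd": joint speeds; "tau": joint torques, N m; "tool_pos": TCP position; "ee_rot": TCP orientation; "wrist_force": force on the tool from outside, world axes, zero at the start; "torque": the same for the moment, N m; "grip_width": finger opening in m.
Only numpy, scipy, OpenCV 4.12 (cv2) and the standard library are available. Lean on these libraries where they do the work, as an engineer would, in place of code of your own. Each camera call takes 0.05 s, during which the arm holds its last target.

## Working session

There is one attempt and no reset: what is moved stays moved. The work goes in short steps, Python scripts to look and compute and a tool call to move; the robot and the scene stay as the last step left them, time stands still between calls to the robot, and variables do not carry over. Pictures are saved under pics/ and viewed, and the job is handed in when it is done.

Besides the shell and the picture viewer there is one more tool, called as name(argument=value, ...) on one line, values as JSON. play_rows: Moves the arm, as the interface text tells. Its arguments: {"type":"object","properties":{"xyz":{"type":"array","items":{"type":"array","items":{"type":"number"}}},"angular":{"type":"array","items":{"type":"array","items":{"type":"number"}}},"grip":{"type":"number"},"force":{"type":"number"}},"required":["xyz","angular"]}

```bash
ls; mkdir -p pics
python3 - <<'E'
from plant import manip
import cv2
print(manip.observe(), manip.tips_ahead)
for n in ["scene","side","wrist"]:
    s=manip.snapshot(n)
    cv2.imwrite(f"pics/{n}0.png",s["color"][:,:,::-1])
    print(n,{k:v for k,v in s.items() if k!="color"})
E
```

```text
pics
{'time': 0.0, 'joint_positions': array([ 1.02049049e+00,  4.94171955e-01,  1.34610971e+00,  8.74649241e-07,
        1.30249208e+00, -9.55121574e-02]), 'qd': array([-0.00082276,  0.00108795,  0.00119139, -0.00022217, -0.00105043,
        0.00047377]), 'tau': array([-2.43441252e-05, -8.78847957e+01, -3.81846535e+01,  7.05921371e-02,
        5.34338085e-02, -1.48709314e-04]), 'tool_pos': array([0.27436654, 0.56116604, 0.22435249]), 'ee_rot': array([[-6.18368518e-04,  4.39276822e-01,  8.98351541e-01],
       [-1.00628008e-03,  8.98350985e-01, -4.39277243e-01],
       [-9.99999303e-01, -1.17562848e-03, -1.13476453e-04]]), 'wrist_force': array([-0.36201655, -0.29985251, -0.15641077]), 'torque': array([-0.04507322,  0.00128004,  0.02586201]), 'grip_width': 0.09158747329417484} 0.011
scene {'mtx': array([[452.40991104,   0.        , 280.4963741 ],
       [  0.        , 452.40991104, 208.28312057],
       [  0.        ,   0.        ,   1.        ]]), 'xyz': array([ 0.17462733, -0.5775411 ,  0.46975022]), 'rotation': array([[ 0.89771701, -0.20570566,  0.38960153],
       [-0.44043586, -0.
[... 277 characters left out ...]
143,  0.55613154]), 'rotation': array([[ 0.9996867 , -0.02300539, -0.00986141],
       [-0.00444331, -0.55083804,  0.83460033],
       [-0.02463235, -0.83429504, -0.55076768]])}
wrist {'mtx': array([[356.06820135,   0.        , 274.5977219 ],
       [  0.        , 356.06820135, 207.53933335],
       [  0.        ,   0.        ,   1.        ]]), 'hand_eye': array([[ 9.97034419e-04, -2.84532427e-01,  9.58665898e-01,
        -1.60002096e-01],
       [ 9.99999481e-01,  4.83262907e-04, -8.96589663e-04,
         1.08769135e-04],
       [-2.08178836e-04,  9.58666295e-01,  2.84532761e-01,
        -7.88706342e-02],
       [ 0.00000000e+00,  0.00000000e+00,  0.00000000e+00,
         1.00000000e+00]])}
```

View pics/scene0.png

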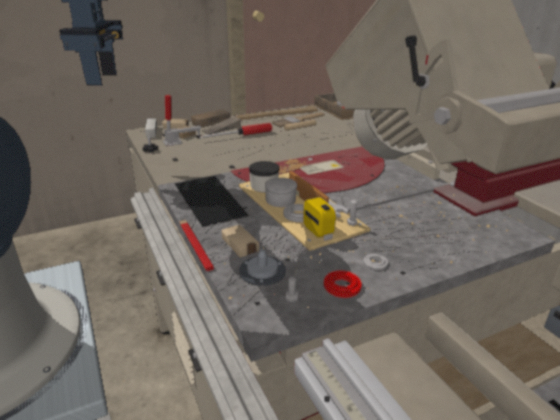

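View pics/side0.png

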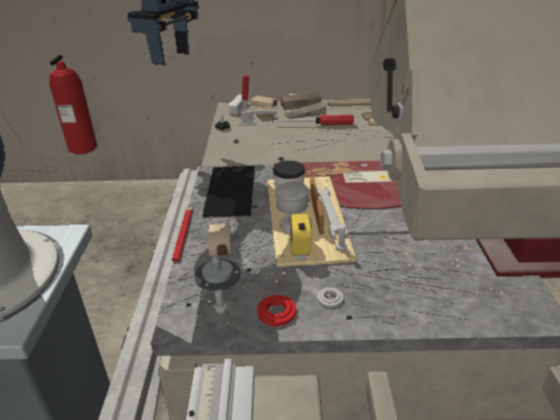

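View pics/wrist0.png

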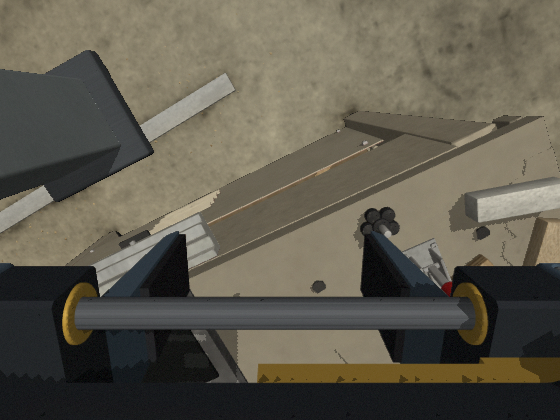

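```bash
python3 - <<'E'
import cv2
a=cv2.imread("pics/scene0.png")[140:320,150:400]
cv2.imwrite("pics/sc_z.png",cv2.resize(a,None,fx=3.2,fy=3.2,interpolation=cv2.INTER_CUBIC))
a=cv2.imread("pics/side0.png")[150:340,150:400]
cv2.imwrite("pics/si_z.png",cv2.resize(a,None,fx=3.1,fy=3.1,interpolation=cv2.INTER_CUBIC))
E
cat > h.py <<'E'
import numpy as np, cv2
from plant import manip
def cam(n):
    o=manip.observe(); s=manip.snapshot(n)
    if n=="wrist":
        H=s["hand_eye"]; R=o["ee_rot"]@H[:3,:3]; t=o["tool_pos"]+o["ee_rot"]@H[:3,3]
    else: R=s["rotation"]; t=s["xyz"]
    return s["color"],s["mtx"],R,t
def ray(K,R,t,uv,z):
    d=R@np.linalg.solve(K,[uv[0],uv[1],1.]); return t+d*(z-t[2])/d[2]
def proj(K,R,t,P):
    p=(np.atleast_2d(P)-t)@R; q=p@K.T; return q[:,:2]/q[:,2:]
def save(n,name):
    c,K,R,t=cam(n); cv2.imwrite(f"pics/{name}.png",c[:,:,::-1]); np.savez(f"pics/{name}.npz",K=K,R=R,t=t); return c,K,R,t
def load(name):
    d=np.load(f"pics/{name}.npz"); return d["K"],d["R"],d["t"]
E
python3 - <<'E'
from h import *
for n in ["scene","side"]:
    c,K,R,t=save(n,n+"1")
c=load("side1")
for uv in [(210,166),(254,166),(252,215),(203,214)]: print("mat",ray(*c,uv,.006))
for uv in [(276,262),(353,260),(270,180)]: print("board",ray(*c,uv,.008))
print("spindle", ray(*c,(217,268),.005)); print("tub lid",ray(*c,(289,169),.058)); print("tape",ray(*c,(301,226),.072))
E
```

```text
mat [0.36843382 0.3863226  0.006     ]
mat [0.47444426 0.38094319 0.006     ]
mat [0.47807285 0.16980107 0.006     ]
mat [0.37739667 0.17764581 0.006     ]
board [0.52671284 0.01549226 0.008     ]
board [0.6625227  0.01633865 0.008     ]
board [0.51345935 0.30801731 0.008     ]
spindle [0.42309781 0.00619592 0.005     ]
tub lid [0.55609705 0.26551768 0.058     ]
tape [0.57150012 0.03307014 0.072     ]
```

View pics/sc_z.png

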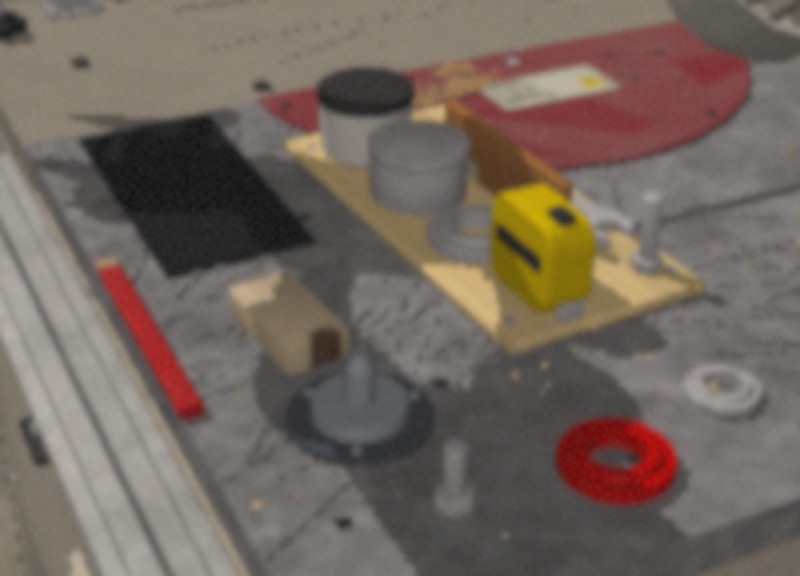

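View pics/si_z.png

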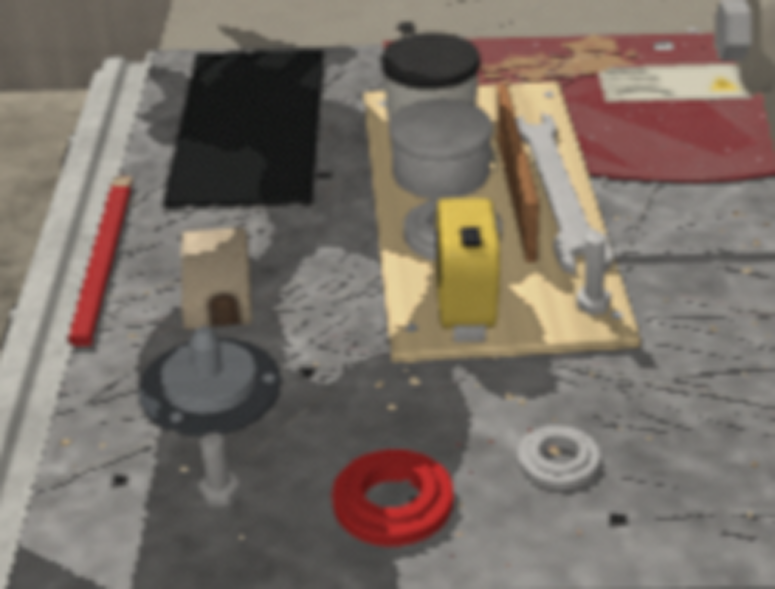

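play_rows(xyz=[[1.4, -2.8, 0.3], [1.4, -2.8, 0.3], [1.4, -2.8, 0.3], [1.4, -2.8, 0.3], [1.4, -2.8, 0.3], [1.4, -2.8, 0.3], [1.4, -2.8, 0.3], [1.4, -2.8, 0.3], [1.4, -2.8, 0.3], [1.4, -2.8, 0.3], [1.4, -2.8, 0.3], [1.4, -2.8, 0.3], [1.4, -2.8, 0.3], [1.4, -2.8, 0.3], [1.0, -2.8, 0.3], [0, 0, 0], [0, 0, 0]], angular=[[0, 0, 1.74], [0, 0, 1.74], [0, 0, 1.74], [0, 0, 1.74], [0, 0, 1.74], [0, 0, 1.74], [0, 0, 1.74], [0, 0, 1.74], [0, 0, 1.74], [0, 0, 1.74], [0, 0, 1.74], [0, 0, 1.74], [0, 0, 1.74], [0, 0, 1.74], [0, 0, 1.7], [0, 0, 0], [0, 0, 0]])

```text
time: 1.67
tool_pos: [0.481, 0.1403, 0.27]
ee_rot: [[0.0, 0.003, 1.0], [0.0, 1.0, -0.003], [-1.0, 0.0, 0.0]]
wrist_force: [-0.7, 0.5, 0.4]
grip_width: 0.0912
```

Run:
```python
from h import *
save("wrist","w1"); o=manip.observe(); print(o["tool_pos"],o["ee_rot"],o["joint_positions"],o["qd"])
```

```text
[0.480528   0.14119593 0.2698599 ] [[-2.05567444e-04  1.68528567e-03  9.99998559e-01]
 [ 2.04187276e-04  9.99998559e-01 -1.68524370e-03]
 [-9.99999958e-01  2.03840550e-04 -2.05911261e-04]] [ 1.66347420e-01  2.72601263e-01  1.57908893e+00  2.44997288e-04
  1.29007139e+00 -1.40283154e+00] [ 0.0308523  -0.00072535  0.00529957  0.00177694 -0.00112771  0.00730291]
```

View pics/w1.png

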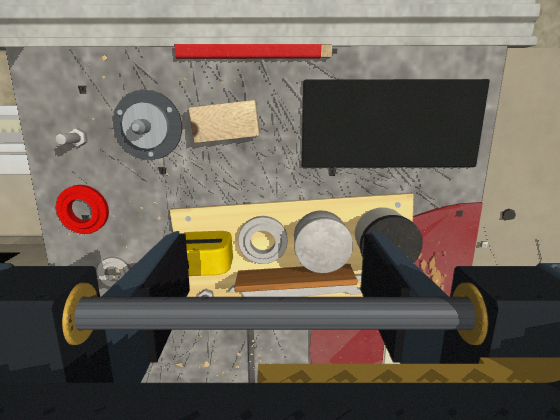

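play_rows(xyz=[[-2, 0, 0], [-3, 0, 0], [-2, 0, 0], [0, 0, 0], [0, 0, 0], [0, 0, 0]], angular=[[0, 0, 0], [0, 0, 0], [0, 0, 0], [0, 0, 0], [0, 0, 0], [0, 0, 0]])

```text
time: 2.22
tool_pos: [0.411, 0.1422, 0.2701]
ee_rot: [[0.001, -0.001, 1.0], [0.0, 1.0, 0.001], [-1.0, 0.0, 0.001]]
wrist_force: [0.3, 0.5, 0.4]
grip_width: 0.0912
```

Run:
```python
from h import *
save("wrist","w2"); o=manip.observe(); print(o["tool_pos"],o["qd"])
a=cv2.imread("pics/w2.png")
cv2.imwrite("pics/w2a.png",cv2.resize(a[130:250,150:430],None,fx=2.8,fy=2.8,interpolation=cv2.INTER_CUBIC))
cv2.imwrite("pics/w2b.png",cv2.resize(a[60:250,20:280],None,fx=3,fy=3,interpolation=cv2.INTER_CUBIC))
```

```text
[0.41121572 0.14202216 0.27001822] [-0.00892774  0.00772748 -0.00333662  0.00046611  0.00030826 -0.00267612]
```

View pics/w2.png

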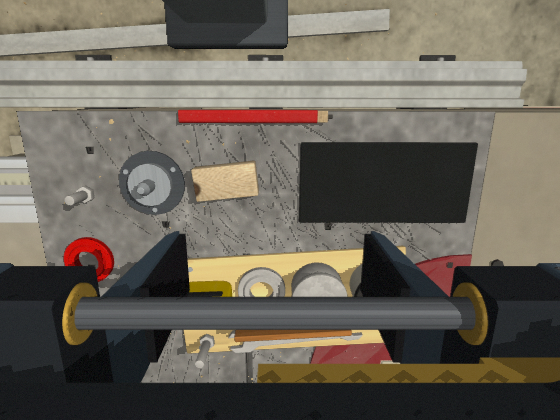

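View pics/w2a.png

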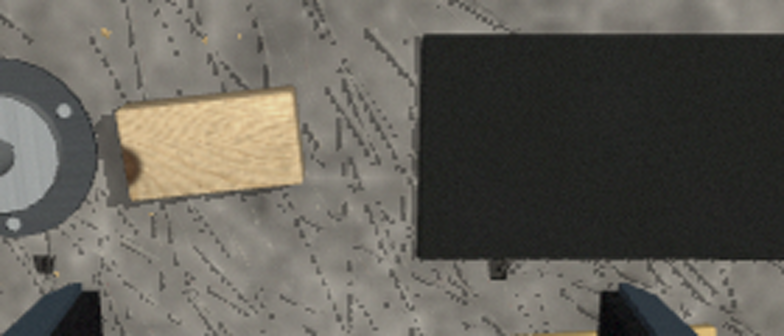

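View pics/w2b.png

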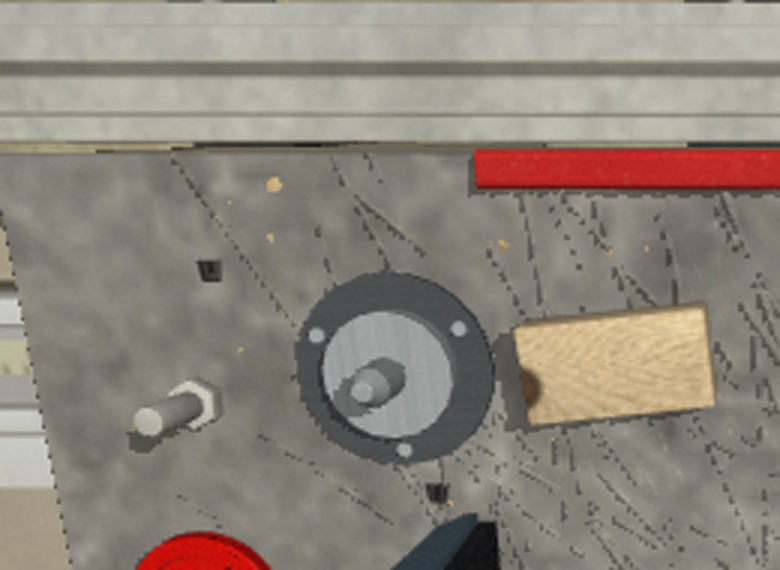

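play_rows(xyz=[[3, 0, 0], [3, 0, 0], [3, 0, 0], [3, 0, 0], [1, 0, 0], [0, 0, 0], [0, 0, 0], [0, 0, 0]], angular=[[0, 0, 0], [0, 0, 0], [0, 0, 0], [0, 0, 0], [0, 0, 0], [0, 0, 0], [0, 0, 0], [0, 0, 0]])

```text
time: 2.93
tool_pos: [0.5396, 0.1415, 0.2697]
ee_rot: [[-0.001, -0.0, 1.0], [-0.0, 1.0, 0.0], [-1.0, -0.0, -0.001]]
wrist_force: [-0.8, 0.4, 0.3]
grip_width: 0.0917
```

Run:
```python
from h import *
save("wrist","w3"); o=manip.observe(); print(o["tool_pos"],o["qd"])
a=cv2.imread("pics/w3.png")
cv2.imwrite("pics/w3a.png",cv2.resize(a[100:260,150:430],None,fx=2.8,fy=2.8,interpolation=cv2.INTER_CUBIC))
```

```text
[0.53950752 0.14156966 0.2698918 ] [ 0.00053774 -0.006501    0.00107411 -0.0004068   0.00109704 -0.00158212]
```

View pics/w3a.png

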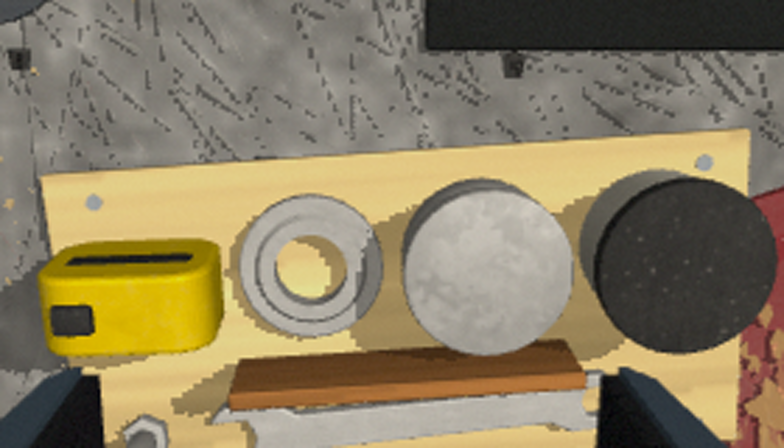

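Run:
```python
from h import *
c=load("w3"); 
P=lambda u,v,z: ray(*c,(150+u/2.8-.3,100+v/2.8-.3),z)
def circ(pts,z):
    X=np.array([P(u,v,z)[:2] for u,v in pts]); A=np.c_[2*X,np.ones(len(X))]; s=np.linalg.lstsq(A,(X**2).sum(1),rcond=None)[0]
    r=np.sqrt(s[2]+s[:2]@s[:2]); return s[:2],r, np.linalg.norm(X-s[:2],axis=1)-r
F=circ([(240,266),(382,266),(311,194),(311,338)],.020)
T=circ([(404,267),(573,267),(488,355)],.047)
U=circ([(594,265),(777,265),(685,178),(685,353)],.058)
for x in (F,T,U): print(x)
fl=P(95,202,.008),P(704,162,.008); print("screws",fl)
e=[P(42,177,.008),P(749,129,.008)]; d=e[1]-e[0]; print("edge",e,np.linalg.norm(d),np.arctan2(-d[0],d[1]))
d=U[0]-F[0]; print("row ang",np.arctan2(-d[0],d[1]),np.linalg.norm(d), T[0]-F[0])
for n,q in dict(bl=(50,352),br=(215,340)).items(): print("tape top?",n,P(*q,.065))
c2=load("w2")
cor=[(299,143),(477,142),(467,222),(301,222)]
m=np.array([ray(*c2,q,.006) for q in cor]); print("mat",m,m.mean(0)); d=m[1]-m[0];print(np.linalg.norm(d),np.linalg.norm(m[3]-m[0]))
Q=lambda u,v,z: ray(*c2,(20+u/3-.3,60+v/3-.3),z)
print("foot",Q(395,368,.005), "shoulder",Q(387,374,.014),"tip",Q(367,389,.042))
for n,pts,z in (("foot",[(295,368),(494,370),(393,271),(393,465)],.005),("sh",[(321,374),(453,374),(387,310),(387,438)],.014)):
    X=np.array([Q(u,v,z)[:2] for u,v in pts]); A=np.c_[2*X,np.ones(len(X))]; s=np.linalg.lstsq(A,(X**2).sum(1),rcond=None)[0]; print(n,s[:2],np.sqrt(s[2]+s[:2]@s[:2]))
for q in [(513,327),(706,304),(715,405),(530,425)]: print("offcut",Q(*q,.035))
print("bolt tip",Q(150,420,.035),"base",Q(200,400,.0))
```

```text
(array([0.56646869, 0.12394637]), np.float64(0.030821617135971202), array([-0.0007059 , -0.00070609,  0.00070457,  0.00067579]))
(array([0.56253634, 0.19537798]), np.float64(0.03362333081433204), array([7.17481630e-15, 4.23272528e-15, 4.92661467e-15]))
(array([0.55660479, 0.26947492]), np.float64(0.03501512716523349), array([ 0.00014533,  0.0001438 , -0.00014972, -0.00014061]))
screws (array([0.54064774, 0.03116735, 0.008     ]), array([0.52331155, 0.29027577, 0.008     ]))
edge [array([0.52989005, 0.00937679, 0.008     ]), array([0.50944774, 0.30773365, 0.008     ])] 0.29905635438152783 0.06840937850134497
row ang 0.06767626484260403 0.145862454217372 [-0.00393235  0.07143161]
tape top? bl [0.58871525 0.02434571 0.065     ]
tape top? br [0.58374846 0.08846913 0.065     ]
mat [[0.37841432 0.16978983 0.006     ]
 [0.3769771  0.37925222 0.006     ]
 [0.47639738 0.382891   0.006     ]
 [0.47673734 0.17433533 0.006     ]] [0.42713153 0.2765671  0.006     ]
0.20946731812919087 0.09842804214455338
foot [ 0.42630973 -0.00929886  0.005     ] shoulder [ 0.42675967 -0.00953452  0.014     ] tip [ 0.42611839 -0.00740973  0.042     ]
foot [ 0.42744394 -0.00954428] 0.04050895530214634
sh [ 0.42721985 -0.00953623] 0.02630039901245206
offcut [0.4039173  0.04700864 0.035     ]
offcut [0.39518412 0.11928604 0.035     ]
offcut [0.43389828 0.12216033 0.035     ]
offcut [0.44193138 0.05102964 0.035     ]
bolt tip [ 0.44016502 -0.09466987  0.035     ] base [ 0.44111858 -0.09341709  0.        ]
```

Run:
```python
from h import *
import itertools
th=.068; R2=np.array([[np.cos(th),-np.sin(th)],[np.sin(th),np.cos(th)]])
O=np.array([.5665,.124])
B=lambda x,y: O+R2@np.array([x,y])
print("tape nom",B(0,-73e-3),"tin",B(0,.071),"tub",B(0,.147))
def draw(name,src):
    c=load(name); im=cv2.imread(f"pics/{src}.png"); im=cv2.resize(im,None,fx=4,fy=4,interpolation=cv2.INTER_CUBIC)
    def pl(pts,col): 
        q=(proj(*c,np.array(pts))*4+1.5).round().astype(int); cv2.polylines(im,[q.reshape(-1,1,2)],True,col,1)
    a=np.linspace(0,2*np.pi,60)
    def cyl(cx,r,z,col): pl([[cx[0]+r*np.cos(t),cx[1]+r*np.sin(t),z] for t in a],col)
    tc=B(0,-.073)
    for z in (.008,.065): pl([[*(tc+R2@np.array([sx*.016,sy*.0355])),z] for sx,sy in ((-1,-1),(1,-1),(1,1),(-1,1))],(255,0,0))
    cyl((.5665,.124),.031,.02,(0,0,255)); cyl((.5625,.1954),.034,.047,(0,0,255)); cyl((.5566,.2695),.035,.058,(0,0,255))
    cyl((.4272,-.0095),.026,.014,(0,0,255)); cyl((.4272,-.0095),.008,.040,(0,255,0)); cyl((.4272,-.0095),.04,.005,(0,255,0))
    return im
im=draw("w3","w3")[380:1000,600:1760]; cv2.imwrite("pics/o3.png",cv2.resize(im,(800,428)))
im=draw("side1","side1"); cv2.imwrite("pics/os.png",im[600:1180,720:1480]) 
c=load("side1"); print("bolt base",ray(*c,(341,248.4),.01), load("w3") and ray(*load("w3"),(150+145/2.8,100+432/2.8),.012))
p=ray(*c,(341,248.4),.01)
for z in (.03,.04,.05): print(z,proj(*c,[p[0],p[1],z]))
```

```text
tape nom [0.57146018 0.05116871] tin [0.56167572 0.19483591] tub [0.5565117  0.27066027]
bolt base [0.644815   0.04778557 0.01      ] [0.64616058 0.04769038 0.012     ]
0.03 [[341.51800526 239.54434026]]
0.04 [[341.78192274 235.03248766]]
0.05 [[342.04920021 230.46319362]]
```

View pics/o3.png

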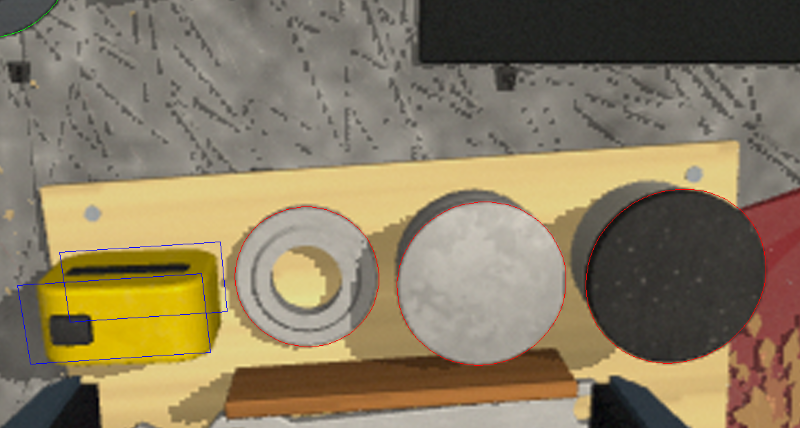

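View pics/os.png

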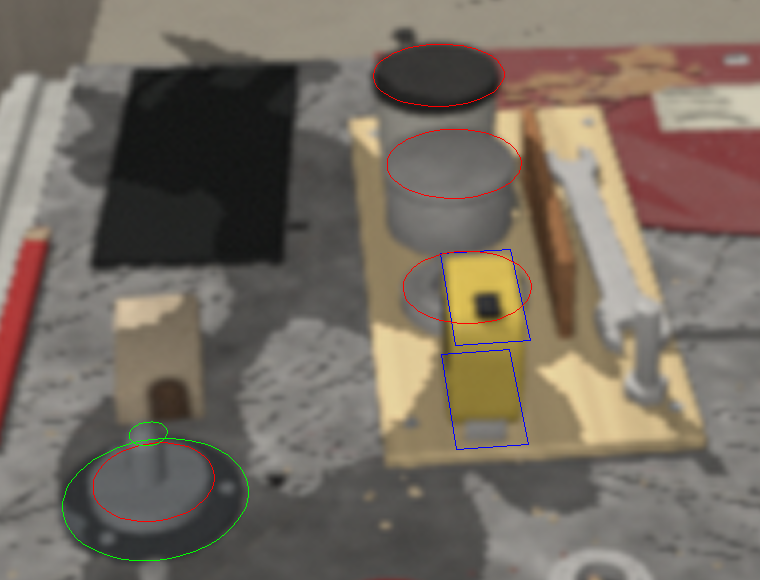

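play_rows(xyz=[[0.13, 0.98, -1.15], [0.13, 0.98, -1.15], [0.13, 0.98, -1.15], [0.13, 0.98, -1.15], [0.13, 0.98, -1.15], [0.13, 0.98, -1.15], [0.13, 0.98, -1.15], [0.13, 0.98, -1.15], [0.13, 0.98, -1.15], [0.13, 0.98, -1.15], [0.13, 0.98, -1.15], [0.13, 0.98, -1.15], [0.15, 1.04, -1.2], [0, 0, 0], [0, 0, 0]], angular=[[0, 0, -6.62], [0, 0, -6.62], [0, 0, -6.62], [0, 0, -6.62], [0, 0, -6.62], [0, 0, -6.62], [0, 0, -6.62], [0, 0, -6.62], [0, 0, -6.62], [0, 0, -6.62], [0, 0, -6.62], [0, 0, -6.62], [0, 0, -6.62], [0, 0, 0], [0, 0, 0]])

```text
time: 4.23
tool_pos: [0.5567, 0.2695, 0.12]
ee_rot: [[-0.001, 0.997, 0.073], [-0.0, 0.073, -0.997], [-1.0, -0.001, 0.0]]
wrist_force: [-0.4, 0.9, 0.6]
grip_width: 0.0911
```

Run:
```python
from h import *
c,K,R,t=save("wrist","w4"); o=manip.observe(); print(o["tool_pos"],o["ee_rot"],o["joint_positions"])
im=cv2.imread("pics/w4.png")
a=np.linspace(0,6.283,60)
for cx,r,z in (((.5625,.1954),.034,.047), ((.5566,.2695),.035,.058)):
    q=proj(K,R,t,np.array([[cx[0]+r*np.cos(s),cx[1]+r*np.sin(s),z] for s in a])).round().astype(int); cv2.polylines(im,[q.reshape(-1,1,2)],True,(0,0,255),1)
cv2.imwrite("pics/w4o.png",im)
```

```text
[0.55715609 0.26928668 0.12051864] [[-1.75967091e-05  9.97298450e-01  7.34561179e-02]
 [-1.25937712e-04  7.34561151e-02 -9.97298442e-01]
 [-9.99999992e-01 -2.68000660e-05  1.24304899e-04]] [ 3.53817980e-01  5.96863572e-01  1.47491602e+00 -1.27733113e-04
  1.06987321e+00  2.80356988e-01]
```

View pics/w4o.png

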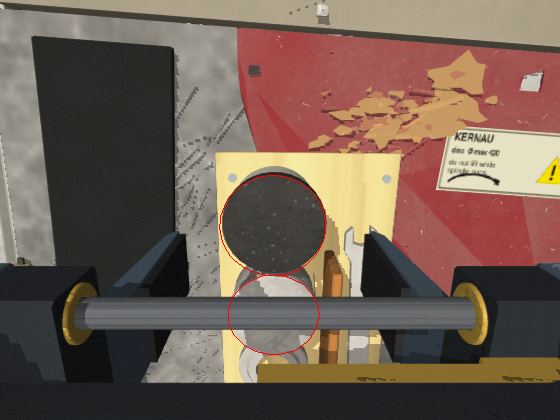

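play_rows(xyz=[[0, 0, -1.5], [0, 0, -2.2], [0, 0, -2.2], [0, 0, -1.5], [0, 0, -1.0], [0, 0, 0], [0, 0, 0]], angular=[[0, 0, 0], [0, 0, 0], [0, 0, 0], [0, 0, 0], [0, 0, 0], [0, 0, 0], [0, 0, 0]])

```text
time: 4.87
tool_pos: [0.5579, 0.2693, 0.0366]
ee_rot: [[0.0, 0.998, 0.07], [0.0, 0.07, -0.998], [-1.0, 0.0, -0.0]]
wrist_force: [0.4, 0.9, 0.7]
grip_width: 0.0915
```

play_rows(xyz=[[0, 0, 0], [0, 0, 0], [0, 0, 0], [0, 0, 0], [0, 0, 0], [0, 0, 0]], angular=[[0, 0, 0], [0, 0, 0], [0, 0, 0], [0, 0, 0], [0, 0, 0], [0, 0, 0]], grip=0.4, force=25)

```text
time: 5.37
tool_pos: [0.5578, 0.2696, 0.0366]
ee_rot: [[0.001, 0.998, 0.069], [0.0, 0.069, -0.998], [-1.0, 0.001, -0.0]]
wrist_force: [-2.3, -0.0, 8.2]
grip_width: 0.0685
```

play_rows(xyz=[[0, 0, 1], [0, 0, 2], [-0.6, 0.4, 2], [-2, 1.3, 1], [-3, 2, 0], [-3, 2, 0], [-2.4, 1.55, 0], [-2, 1.3, -1], [0, 0, -2], [0, 0, -1.6], [0, 0, -1], [0, 0, -0.5], [0, 0, -0.1], [0, 0, 0], [0, 0, 0]], angular=[[0, 0, 0], [0, 0, 0], [0, 0, 0], [0, 0, 0], [0, 0, 0], [0, 0, 0], [0, 0, 0], [0, 0, 0], [0, 0, 0], [0, 0, 0], [0, 0, 0], [0, 0, 0], [0, 0, 0], [0, 0, 0], [0, 0, 0]])

```text
time: 6.62
tool_pos: [0.4282, 0.355, 0.0344]
ee_rot: [[0.001, 0.998, 0.068], [0.0, 0.068, -0.998], [-1.0, 0.001, -0.0]]
wrist_force: [-0.3, -0.3, -1.8]
grip_width: 0.069
```

Run:
```python
from h import *
save("side","s5"); save("wrist","w5"); o=manip.observe(); print(o["tool_pos"],o["wrist_force"],o["grip_width"])
a=cv2.imread("pics/s5.png")[120:300,150:400]; b=cv2.imread("pics/w5.png")[80:420]
cv2.imwrite("pics/s5z.png",cv2.resize(a,None,fx=3,fy=3));
```

```text
[0.42820658 0.35501931 0.03441651] [-0.62298953  0.398969   -2.17239416] 0.06874576241702865
```

View pics/s5z.png

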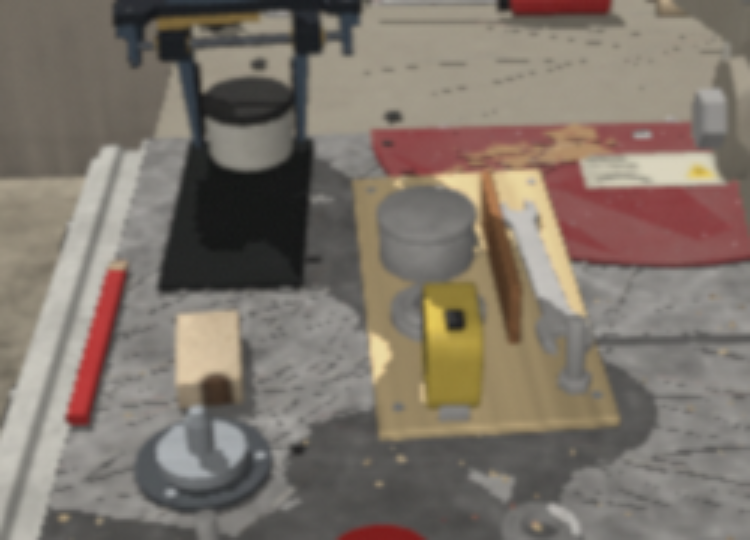

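play_rows(xyz=[[0, 0, -0.1], [0, 0, 0]], angular=[[0, 0, 0], [0, 0, 0]])

```text
time: 6.88
tool_pos: [0.4282, 0.3551, 0.0338]
ee_rot: [[0.001, 0.998, 0.069], [0.001, 0.069, -0.998], [-1.0, 0.001, -0.001]]
wrist_force: [-1.1, -1.5, 11.9]
grip_width: 0.0689
```

play_rows(xyz=[[0, 0, 0], [0, 0, 0], [0, 0, 0], [0, 0, 2], [0, 0, 3], [0, 0, 3]], angular=[[0, 0, 0], [0, 0, 0], [0, 0, 0], [0, 0, 0], [0, 0, 0], [0, 0, 0]], grip=0)

```text
time: 7.38
tool_pos: [0.4271, 0.3545, 0.1133]
ee_rot: [[-0.002, 0.998, 0.069], [-0.001, 0.069, -0.998], [-1.0, -0.002, 0.001]]
wrist_force: [0.4, 1.5, -1.1]
grip_width: 0.0911
```

play_rows(xyz=[[1.03, -1.23, 0], [1.03, -1.23, 0], [1.03, -1.23, 0], [1.03, -1.23, 0], [1.03, -1.23, 0], [1.03, -1.23, 0], [1.03, -1.23, 0], [1.03, -1.23, 0], [1.03, -1.23, 0], [1.03, -1.23, 0], [1.03, -1.23, 0], [1.03, -1.23, 0], [1.03, -1.23, 0], [0, 0, 0], [0, 0, 0]], angular=[[0, 0, 6.92], [0, 0, 6.92], [0, 0, 6.92], [0, 0, 6.92], [0, 0, 6.92], [0, 0, 6.92], [0, 0, 6.92], [0, 0, 6.92], [0, 0, 6.92], [0, 0, 6.92], [0, 0, 6.92], [0, 0, 6.92], [0, 0, 6.92], [0, 0, 0], [0, 0, 0]])

```text
time: 8.63
tool_pos: [0.5618, 0.1946, 0.1128]
ee_rot: [[-0.0, -0.065, 0.998], [0.0, 0.998, 0.065], [-1.0, 0.0, -0.0]]
wrist_force: [-0.5, -0.1, 0.4]
grip_width: 0.091
```

```bash
cat >> h.py <<'E'
def view(name,circs=[],boxes=[]):
    c,K,R,t=save("wrist",name); im=cv2.imread(f"pics/{name}.png"); a=np.linspace(0,6.283,60)
    for cx,cy,r,z in circs:
        q=proj(K,R,t,np.array([[cx+r*np.cos(s),cy+r*np.sin(s),z] for s in a])).round().astype(int); cv2.polylines(im,[q.reshape(-1,1,2)],True,(0,0,255),1)
    cv2.imwrite(f"pics/{name}o.png",im); o=manip.observe(); print(o["time"],o["tool_pos"],np.degrees(np.arctan2(o["ee_rot"][1,2],o["ee_rot"][0,2])),o["wrist_force"],o["grip_width"])
E
python3 -c "
from h import *
view('w6',[(.5625,.1954,.034,.047),(.5665,.124,.031,.02),(.4275,.355,.035,.056)])"
```

```text
8.6833 [0.56125363 0.19512288 0.11277197] 3.6924433421576914 [ 0.95465776  0.95035933 -0.94058022] 0.09132045839254418
```

View pics/w6o.png

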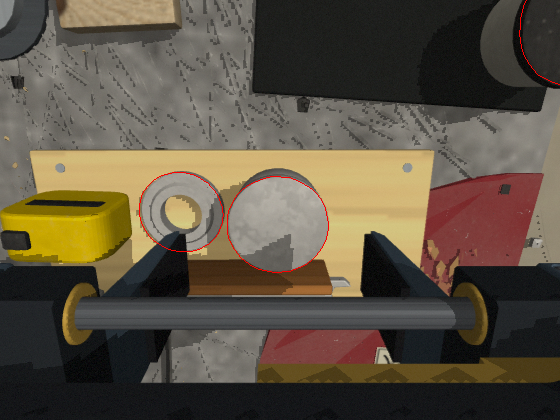

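play_rows(xyz=[[0.1, 0, -1.5], [0, 0, -2.2], [0, 0, -2], [0, 0, -1.3], [0, 0, -0.8], [0, 0, 0], [0, 0, 0]], angular=[[0, 0, 0], [0, 0, 0], [0, 0, 0], [0, 0, 0], [0, 0, 0], [0, 0, 0], [0, 0, 0]])

```text
time: 9.27
tool_pos: [0.5623, 0.1955, 0.0351]
ee_rot: [[-0.0, -0.067, 0.998], [0.0, 0.998, 0.067], [-1.0, 0.0, -0.0]]
wrist_force: [0.4, -0.9, -0.0]
grip_width: 0.0915
```

play_rows(xyz=[[0, 0, 0], [0, 0, 0], [0, 0, 0], [0, 0, 0], [0, 0, 0], [0, 0, 0]], angular=[[0, 0, 0], [0, 0, 0], [0, 0, 0], [0, 0, 0], [0, 0, 0], [0, 0, 0]], grip=0.4, force=25)

```text
time: 9.77
tool_pos: [0.5629, 0.1952, 0.0355]
ee_rot: [[0.001, -0.068, 0.998], [0.0, 0.998, 0.068], [-1.0, 0.0, 0.001]]
wrist_force: [-1.2, 1.1, 7.1]
grip_width: 0.0675
```

play_rows(xyz=[[0, 0, 1], [0, 0, 2], [0, 0, 2.5], [-1.05, 0.63, 0.5], [-1.05, 0.63, 0], [-1.05, 0.63, 0], [-1.05, 0.63, 0], [-1.05, 0.63, 0], [-1.05, 0.63, 0], [-1.05, 0.63, 0], [-1.05, 0.63, 0], [-1.05, 0.63, 0], [-1.05, 0.63, 0], [-1.05, 0.63, 0], [-1.05, 0.63, 0], [-1.05, 0.63, 0], [0, 0, 0]], angular=[[0, 0, 0], [0, 0, 0], [0, 0, 0], [0, 0, -6.92], [0, 0, -6.92], [0, 0, -6.92], [0, 0, -6.92], [0, 0, -6.92], [0, 0, -6.92], [0, 0, -6.92], [0, 0, -6.92], [0, 0, -6.92], [0, 0, -6.92], [0, 0, -6.92], [0, 0, -6.92], [0, 0, -6.92], [0, 0, 0]])

```text
time: 11.18
tool_pos: [0.4242, 0.2775, 0.0954]
ee_rot: [[-0.001, 0.998, 0.062], [-0.0, 0.062, -0.998], [-1.0, -0.001, 0.0]]
wrist_force: [1.1, 0.3, -2.9]
grip_width: 0.067
```

play_rows(xyz=[[0, 0, -2], [0, 0, -2], [0, 0, -1.2], [0, 0, -0.7], [0, 0, -0.3], [0, 0, -0.1], [0, 0, 0]], angular=[[0, 0, 0], [0, 0, 0], [0, 0, 0], [0, 0, 0], [0, 0, 0], [0, 0, 0], [0, 0, 0]])

```text
time: 11.77
tool_pos: [0.426, 0.2766, 0.0327]
ee_rot: [[-0.0, 0.997, 0.071], [-0.0, 0.071, -0.997], [-1.0, -0.0, 0.0]]
wrist_force: [-3.5, -0.6, 3.8]
grip_width: 0.0679
```

play_rows(xyz=[[0, 0, 0], [0, 0, 0], [0, 0, 0], [0, 0, 2], [0, 0, 3.5], [0, 0, 3]], angular=[[0, 0, 0], [0, 0, 0], [0, 0, 0], [0, 0, 0], [0, 0, 0], [0, 0, 0]], grip=0)

```text
time: 12.27
tool_pos: [0.4258, 0.2768, 0.1181]
ee_rot: [[-0.001, 0.998, 0.069], [-0.0, 0.069, -0.998], [-1.0, -0.001, 0.0]]
wrist_force: [0.9, 0.1, 0.7]
grip_width: 0.0912
```

play_rows(xyz=[[1.4, -2.2, 0], [2.2, -3.4, 0], [2.2, -3.4, 0], [2.2, -3.4, 0], [2.2, -3.4, 0], [2.2, -3.4, 0], [2.15, -3.2, 0], [0, 0, 0], [0, 0, 0], [0, 0, 0]], angular=[[0, 0, 0], [0, 0, 0], [0, 0, 0], [0, 0, 0], [0, 0, 0], [0, 0, 0], [0, 0, 0], [0, 0, 0], [0, 0, 0], [0, 0, 0]], grip=0.34)

```text
time: 13.1
tool_pos: [0.5712, 0.053, 0.1169]
ee_rot: [[-0.001, 0.998, 0.068], [0.0, 0.068, -0.998], [-1.0, -0.001, -0.0]]
wrist_force: [-0.8, 0.8, -0.4]
grip_width: 0.06
```

```bash
python3 -c "
from h import *
view('w7',[(.5665,.124,.031,.02)])
K,R,t=load('w7'); im=cv2.imread('pics/w7o.png')
th=.068; R2=np.array([[np.cos(th),-np.sin(th)],[np.sin(th),np.cos(th)]]); tc=np.array([.57146,.05117])
for z,l in ((.008,.0355),(.065,.0355)):
  q=proj(K,R,t,np.array([[*(tc+R2@np.array([sx*.016,sy*l])),z] for sx,sy in ((-1,-1),(1,-1),(1,1),(-1,1))])).round().astype(int); cv2.polylines(im,[q.reshape(-1,1,2)],True,(255,0,0),1)
cv2.imwrite('pics/w7o.png',im)
"
```

```text
13.15 [0.57090047 0.05357378 0.11690213] -86.02032330167272 [-0.2468788   0.33942942 -0.48698726] 0.06029099115214371
```

View pics/w7o.png

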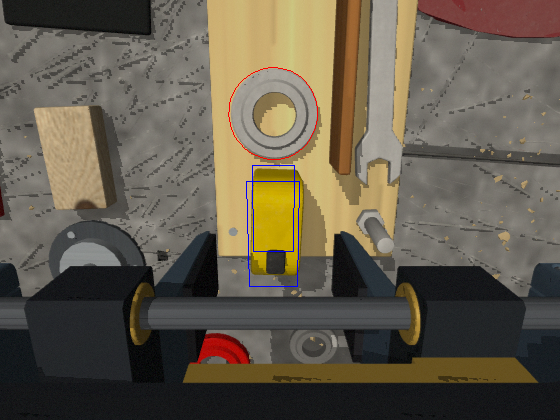

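play_rows(xyz=[[0.1, 0, -1.5], [0, 0, -2.2], [0, 0, -2], [0, 0, -1.4], [0, 0, -1], [0, 0, 0], [0, 0, 0]], angular=[[0, 0, 0], [0, 0, 0], [0, 0, 0], [0, 0, 0], [0, 0, 0], [0, 0, 0], [0, 0, 0]])

```text
time: 13.73
tool_pos: [0.5722, 0.0537, 0.036]
ee_rot: [[-0.001, 0.998, 0.07], [0.0, 0.07, -0.998], [-1.0, -0.001, -0.0]]
wrist_force: [0.4, 0.4, -0.3]
grip_width: 0.0602
```

play_rows(xyz=[[0, 0, 0], [0, 0, 0], [0, 0, 0], [0, 0, 0], [0, 0, 0], [0, 0, 0]], angular=[[0, 0, 0], [0, 0, 0], [0, 0, 0], [0, 0, 0], [0, 0, 0], [0, 0, 0]], grip=0.8, force=25)

```text
time: 14.23
tool_pos: [0.5726, 0.053, 0.0363]
ee_rot: [[0.0, 0.998, 0.069], [0.0, 0.069, -0.998], [-1.0, 0.0, 0.0]]
wrist_force: [-1.8, 0.2, 7.1]
grip_width: 0.032
```

play_rows(xyz=[[0, 0, 1], [0, 0, 2], [0, 0, 2.5], [-1, 1, 1.5], [-2, 2.1, 0], [-2.8, 2.9, 0], [-2.8, 2.9, 0], [-2.8, 2.9, 0], [-2, 2, 0], [-1.15, 1.1, -1.2], [0, 0, -2], [0, 0, -2], [0, 0, -1], [0, 0, -0.6], [0, 0, -0.3], [0, 0, -0.1], [0, 0, 0], [0, 0, 0]], angular=[[0, 0, 0], [0, 0, 0], [0, 0, 0], [0, 0, 0], [0, 0, 0], [0, 0, 0], [0, 0, 0], [0, 0, 0], [0, 0, 0], [0, 0, 0], [0, 0, 0], [0, 0, 0], [0, 0, 0], [0, 0, 0], [0, 0, 0], [0, 0, 0], [0, 0, 0], [0, 0, 0]])

```text
time: 15.73
tool_pos: [0.4275, 0.202, 0.0346]
ee_rot: [[0.001, 0.998, 0.069], [0.0, 0.069, -0.998], [-1.0, 0.001, -0.0]]
wrist_force: [0.4, 0.1, -2.5]
grip_width: 0.0315
```

play_rows(xyz=[[0, 0, -0.1], [0, 0, 0]], angular=[[0, 0, 0], [0, 0, 0]])

```text
time: 15.9
tool_pos: [0.4276, 0.2021, 0.034]
ee_rot: [[0.002, 0.998, 0.069], [0.0, 0.069, -0.998], [-1.0, 0.002, -0.0]]
wrist_force: [-2.8, -0.9, 16.2]
grip_width: 0.032
```

play_rows(xyz=[[0, 0, 0], [0, 0, 0], [0, 0, 0], [0, 0, 2], [0, 0, 3.5], [0, 0, 3.5]], angular=[[0, 0, 0], [0, 0, 0], [0, 0, 0], [0, 0, 0], [0, 0, 0], [0, 0, 0]], grip=0.3)

```text
time: 16.4
tool_pos: [0.4262, 0.2016, 0.1235]
ee_rot: [[-0.002, 0.998, 0.069], [-0.001, 0.069, -0.998], [-1.0, -0.003, 0.001]]
wrist_force: [1.0, -0.3, 0.1]
grip_width: 0.0638
```

play_rows(xyz=[[1.07, -0.6, 0], [1.07, -0.6, 0], [1.07, -0.6, 0], [1.07, -0.6, 0], [1.07, -0.6, 0], [1.07, -0.6, 0], [1.07, -0.6, 0], [1.07, -0.6, 0], [1.07, -0.6, 0], [1.07, -0.6, 0], [1.07, -0.6, 0], [1.07, -0.6, 0], [1.07, -0.6, 0], [0, 0, 0], [0, 0, 0]], angular=[[0, 0, 6.92], [0, 0, 6.92], [0, 0, 6.92], [0, 0, 6.92], [0, 0, 6.92], [0, 0, 6.92], [0, 0, 6.92], [0, 0, 6.92], [0, 0, 6.92], [0, 0, 6.92], [0, 0, 6.92], [0, 0, 6.92], [0, 0, 6.92], [0, 0, 0], [0, 0, 0]], grip=0.1)

```text
time: 17.65
tool_pos: [0.5662, 0.1238, 0.1228]
ee_rot: [[-0.0, -0.064, 0.998], [0.0, 0.998, 0.064], [-1.0, 0.0, -0.0]]
wrist_force: [0.4, 0.3, -0.2]
grip_width: 0.0822
```

```bash
python3 -c "
from h import *
view('w8',[(.5665,.124,.031,.02),(.426,.2768,.034,.045),(.4275,.355,.035,.056),(.4272,-.0095,.026,.014)])"
```

```text
17.7 [0.56562287 0.12403677 0.1227566 ] 3.663033124624348 [-0.16327169  0.87537233  0.86094563] 0.08189877811354557
```

View pics/w8o.png

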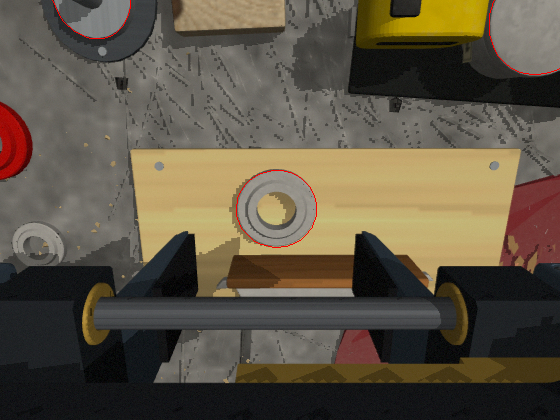

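play_rows(xyz=[[0.1, 0, -2], [0, 0, -3], [0, 0, -2.5], [0, 0, -1.5], [0, 0, -0.7], [0, 0, -0.4], [0, 0, 0], [0, 0, 0]], angular=[[0, 0, 0], [0, 0, 0], [0, 0, 0], [0, 0, 0], [0, 0, 0], [0, 0, 0], [0, 0, 0], [0, 0, 0]])

```text
time: 18.37
tool_pos: [0.5675, 0.1242, 0.0227]
ee_rot: [[0.001, -0.067, 0.998], [0.0, 0.998, 0.067], [-1.0, 0.0, 0.001]]
wrist_force: [1.0, -0.3, 0.3]
grip_width: 0.0821
```

play_rows(xyz=[[0, 0, 0], [0, 0, 0], [0, 0, 0], [0, 0, 0], [0, 0, 0], [0, 0, 0]], angular=[[0, 0, 0], [0, 0, 0], [0, 0, 0], [0, 0, 0], [0, 0, 0], [0, 0, 0]], grip=0.5, force=25)

```text
time: 18.87
tool_pos: [0.5675, 0.1241, 0.0225]
ee_rot: [[0.001, -0.068, 0.998], [0.0, 0.998, 0.068], [-1.0, 0.0, 0.001]]
wrist_force: [-0.9, 1.1, 6.1]
grip_width: 0.0604
```

play_rows(xyz=[[0, 0, 1], [0, 0, 2], [0, 0, 3], [0, 0, 3], [0, 0, 0]], angular=[[0, 0, 0], [0, 0, 0], [0, 0, 0], [0, 0, 0], [0, 0, 0]])

```text
time: 19.28
tool_pos: [0.5697, 0.1243, 0.1175]
ee_rot: [[0.007, -0.068, 0.998], [0.001, 0.998, 0.068], [-1.0, 0.0, 0.007]]
wrist_force: [2.1, -0.1, -0.6]
grip_width: 0.0598
```

```bash
python3 -c "
from h import *
view('w9',[(.426,.2768,.034,.045),(.4275,.355,.035,.056),(.4272,-.0095,.026,.014)])"
```

```text
19.3333 [0.5688648  0.12415254 0.11522264] 3.9007523315012005 [-0.22557734  0.01485269 -2.7311207 ] 0.060366433109515755
```

View pics/w9o.png

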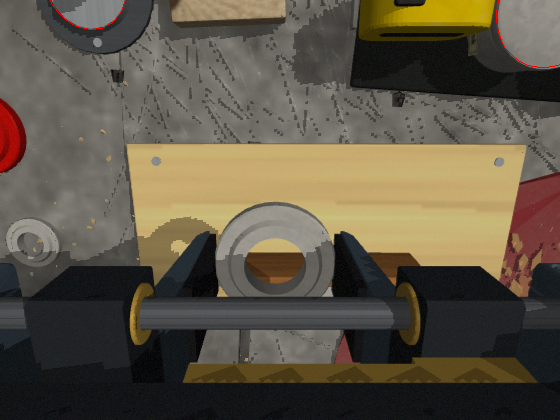

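play_rows(xyz=[[-1.09, -1.03, 0], [-1.09, -1.03, 0], [-1.09, -1.03, 0], [-1.09, -1.03, 0], [-1.09, -1.03, 0], [-1.09, -1.03, 0], [-1.09, -1.03, 0], [-1.09, -1.03, 0], [-1.09, -1.03, 0], [-1.09, -1.03, -0.5], [-1.09, -1.03, -0.5], [-1.09, -1.03, -0.5], [-1.09, -1.03, -0.5], [0, 0, -0.5], [0, 0, 0], [0, 0, 0], [0, 0, 0]], angular=[[0, 0, -6.92], [0, 0, -6.92], [0, 0, -6.92], [0, 0, -6.92], [0, 0, -6.92], [0, 0, -6.92], [0, 0, -6.92], [0, 0, -6.92], [0, 0, -6.92], [0, 0, -6.92], [0, 0, -6.92], [0, 0, -6.92], [0, 0, -6.92], [0, 0, 0], [0, 0, 0], [0, 0, 0], [0, 0, 0]])

```text
time: 20.75
tool_pos: [0.426, -0.0097, 0.087]
ee_rot: [[0.0, 0.997, 0.071], [0.0, 0.071, -0.997], [-1.0, 0.0, 0.0]]
wrist_force: [0.5, -0.1, -0.7]
grip_width: 0.0601
```

```bash
python3 -c "
from h import *
o=manip.observe(); p=o['tool_pos']
view('w10',[(.4272,-.0095,.04,.005),(.4272,-.0095,.026,.014),(.4272,-.0095,.006,.042),(p[0],p[1]+.001,.031,p[2]-.0025),(p[0],p[1]+.001,.013,p[2]-.0025)])
save('side','s10');save('scene','sc10')
for n,(x,y) in (('s10',(217,268)),('sc10',(262,262))):
  a=cv2.imread(f'pics/{n}.png')[y-90:y+60,x-90:x+90]; cv2.imwrite(f'pics/{n}z.png',cv2.resize(a,None,fx=4,fy=4,interpolation=cv2.INTER_CUBIC))
"
```

```text
20.8 [ 0.42602065 -0.00961584  0.0870361 ] -85.93575193030104 [ 0.07630289  0.07966201 -0.91058033] 0.05989406855775864
```

View pics/w10o.png

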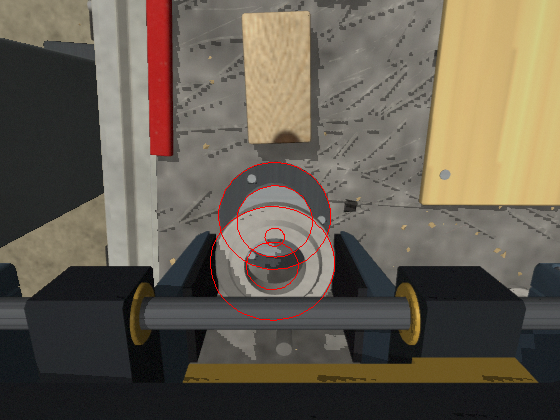

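View pics/s10z.png

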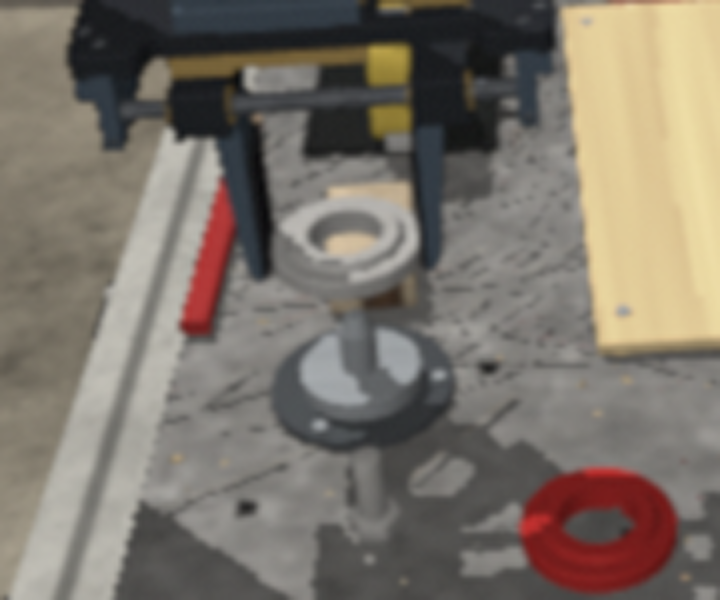

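View pics/sc10z.png

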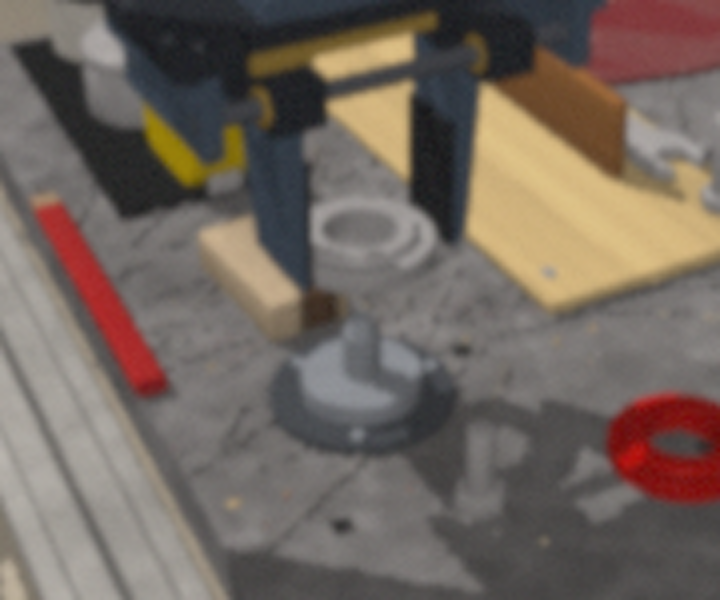

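play_rows(xyz=[[0.1, -0.1, -0.5], [0, 0, -1], [0, 0, -1], [0, 0, -0.7], [0, 0, -0.6], [0, 0, -0.4], [0, 0, 0]], angular=[[0, 0, 0], [0, 0, 0], [0, 0, 0], [0, 0, 0], [0, 0, 0], [0, 0, 0], [0, 0, 0]])

```text
time: 21.48
tool_pos: [0.4262, -0.0109, 0.0442]
ee_rot: [[-0.001, 0.998, 0.069], [0.0, 0.069, -0.998], [-1.0, -0.001, -0.0]]
wrist_force: [-1.4, 0.5, -1.6]
grip_width: 0.0604
```

```bash
python3 -c "
from h import *
o=manip.observe(); p=o['tool_pos']
view('w11',[(.4272,-.0095,.04,.005),(.4272,-.0095,.006,.042),(p[0],p[1]+.001,.031,p[2]-.0025)])
cv2.imwrite('pics/w11z.png',cv2.resize(cv2.imread('pics/w11.png')[150:350,180:370],None,fx=3,fy=3,interpolation=cv2.INTER_CUBIC))
save('scene','sc11'); a=cv2.imread('pics/sc11.png')[170:320,170:350]; cv2.imwrite('pics/sc11z.png',cv2.resize(a,None,fx=4,fy=4,interpolation=cv2.INTER_CUBIC))
"
```

```text
21.5333 [ 0.42629825 -0.010876    0.04465371] -86.0526122326341 [-0.33904431  0.85626354 -1.56118205] 0.0600925416776843
```

View pics/w11z.png

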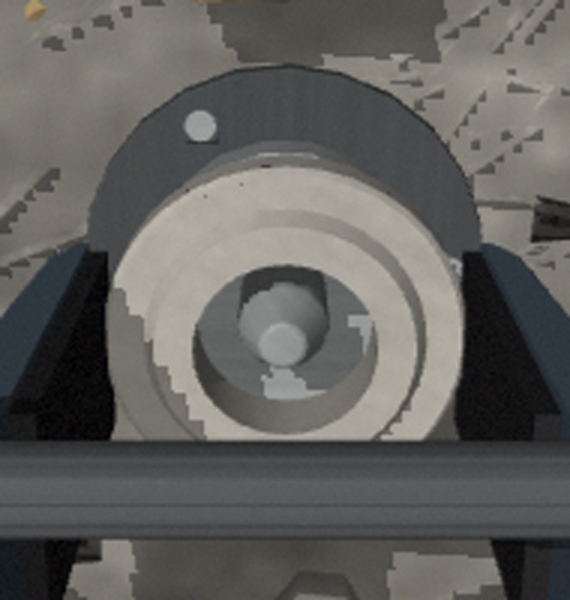

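View pics/sc11z.png

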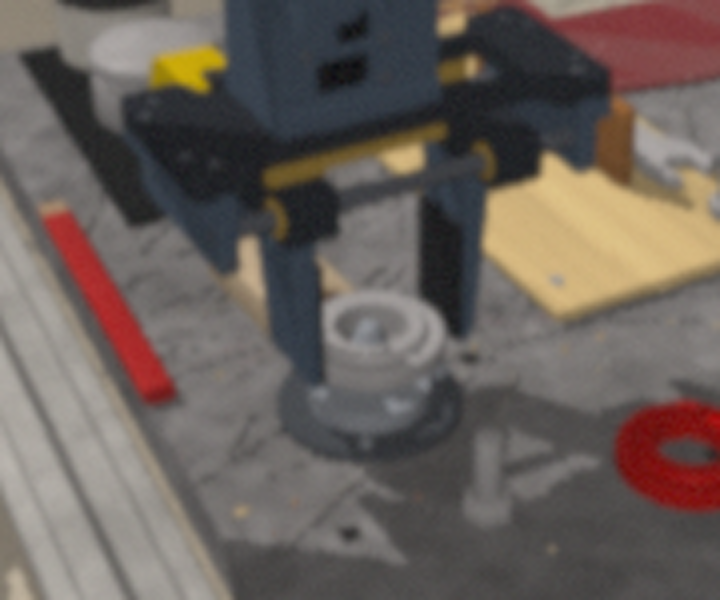

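play_rows(xyz=[[0, 0, -0.4], [0, 0, -0.5], [0, 0, -0.4], [0, 0, -0.2], [0, 0, -0.1], [0, 0, 0]], angular=[[0, 0, 0], [0, 0, 0], [0, 0, 0], [0, 0, 0], [0, 0, 0], [0, 0, 0]])

```text
time: 22.08
tool_pos: [0.4263, -0.0109, 0.0287]
ee_rot: [[-0.0, 0.998, 0.069], [0.0, 0.069, -0.998], [-1.0, -0.0, -0.0]]
wrist_force: [-0.1, 0.6, -1.0]
grip_width: 0.0599
```

play_rows(xyz=[[0, 0, -0.1], [0, 0, 0]], angular=[[0, 0, 0], [0, 0, 0]])

```text
time: 22.25
tool_pos: [0.4264, -0.0109, 0.0283]
ee_rot: [[0.0, 0.998, 0.069], [-0.0, 0.069, -0.998], [-1.0, 0.0, 0.0]]
wrist_force: [-2.3, 0.9, 9.7]
grip_width: 0.0597
```

play_rows(xyz=[[0, 0, 0], [0, 0, 0], [0, 0, 0], [0, 0, 0.5], [0, 0, 2], [0, 0, 3], [0, 0, 3], [0, 0, 0], [0, 0, 0]], angular=[[0, 0, 0], [0, 0, 0], [0, 0, 0], [0, 0, 0], [0, 0, 0], [0, 0, 0], [0, 0, 0], [0, 0, 0], [0, 0, 0]], grip=0.1)

```text
time: 23.0
tool_pos: [0.4274, -0.011, 0.1145]
ee_rot: [[0.004, 0.998, 0.069], [-0.001, 0.069, -0.998], [-1.0, 0.003, 0.001]]
wrist_force: [0.1, -0.4, -0.1]
grip_width: 0.0818
```

```bash
python3 -c "
from h import *
view('w12',[(.4272,-.0095,.031,.026)])
cv2.imwrite('pics/w12z.png',cv2.resize(cv2.imread('pics/w12o.png')[100:300,150:400],None,fx=3,fy=3,interpolation=cv2.INTER_CUBIC))
save('side','s12'); a=cv2.imread('pics/s12.png')[150:320,120:350]; cv2.imwrite('pics/s12z.png',cv2.resize(a,None,fx=3.4,fy=3.4,interpolation=cv2.INTER_CUBIC))
"
```

```text
23.05 [ 0.42668344 -0.01095575  0.11341986] -86.05529635474261 [ 1.21507567  0.10316568 -0.68419852] 0.08206159231013006
```

View pics/w12z.png

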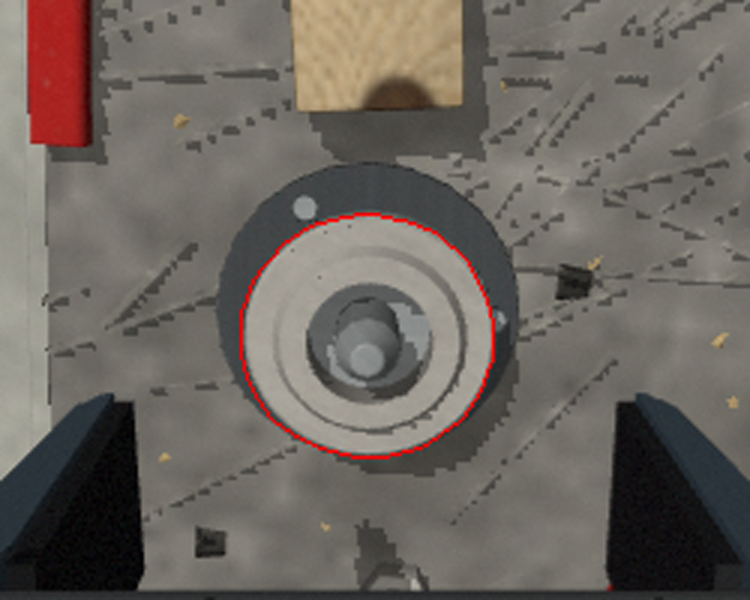

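View pics/s12z.png

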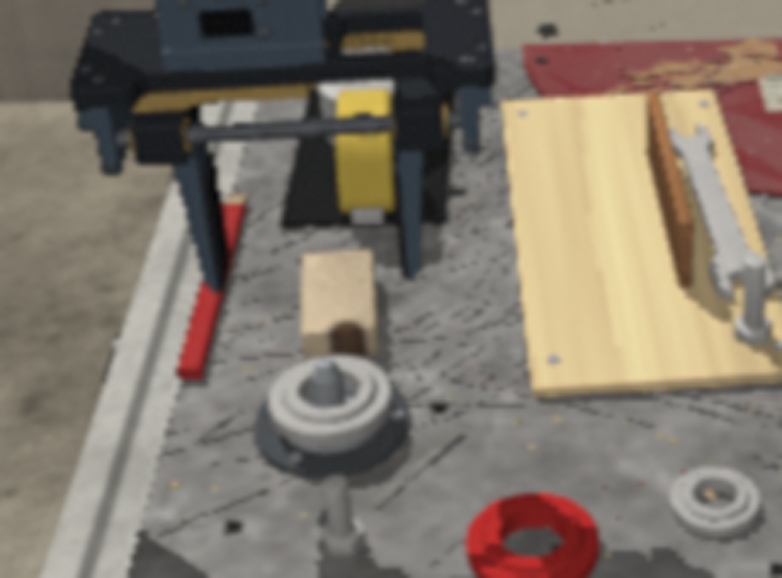

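play_rows(xyz=[[0, 2, 0], [0, 3, 0], [0, 3.5, 0], [0, 3.5, 0], [0, 3.5, 0], [0, 3, 0], [0.1, 2.8, 0], [0, 0, 0], [0, 0, 0]], angular=[[0, 0, 0], [0, 0, 0], [0, 0, 0], [0, 0, 0], [0, 0, 0], [0, 0, 0], [0, 0, 0], [0, 0, 0], [0, 0, 0]], grip=0.34)

```text
time: 23.85
tool_pos: [0.4267, 0.203, 0.1118]
ee_rot: [[-0.002, 0.997, 0.071], [-0.001, 0.071, -0.997], [-1.0, -0.002, 0.001]]
wrist_force: [-0.1, -0.5, 0.3]
grip_width: 0.0603
```

```bash
python3 -c "
from h import *
view('w13',[(.426,.2768,.034,.045),(.4275,.355,.035,.056)])"
```

```text
23.9 [0.42663535 0.20197862 0.11189813] -85.98193012859863 [-0.0161876  -0.87695362 -0.82535692] 0.05993217566399342
```

View pics/w13o.png

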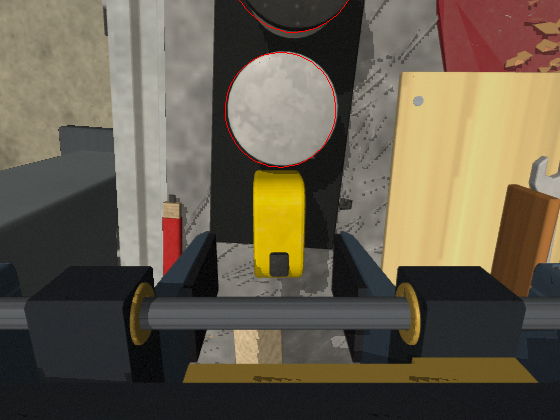

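play_rows(xyz=[[0.1, 0, -1.5], [0, 0, -2.2], [0, 0, -2], [0, 0, -1.2], [0, 0, -0.8], [0, 0, 0], [0, 0, 0]], angular=[[0, 0, 0], [0, 0, 0], [0, 0, 0], [0, 0, 0], [0, 0, 0], [0, 0, 0], [0, 0, 0]])

```text
time: 24.48
tool_pos: [0.4283, 0.2014, 0.0358]
ee_rot: [[-0.001, 0.998, 0.068], [-0.0, 0.068, -0.998], [-1.0, -0.001, 0.0]]
wrist_force: [0.4, 0.1, 0.4]
grip_width: 0.0601
```

play_rows(xyz=[[0, 0, 0], [0, 0, 0], [0, 0, 0], [0, 0, 0], [0, 0, 0], [0, 0, 0]], angular=[[0, 0, 0], [0, 0, 0], [0, 0, 0], [0, 0, 0], [0, 0, 0], [0, 0, 0]], grip=0.8, force=25)

```text
time: 24.98
tool_pos: [0.4286, 0.2021, 0.0362]
ee_rot: [[0.001, 0.998, 0.069], [0.0, 0.069, -0.998], [-1.0, 0.001, -0.0]]
wrist_force: [-1.3, -0.7, 6.2]
grip_width: 0.0321
```

play_rows(xyz=[[0, 0, 1], [0, 0, 2], [0, 0, 2.5], [1, -1, 1.5], [2, -2.1, 0], [2.8, -2.9, 0], [2.8, -2.9, 0], [2.8, -2.9, 0], [2, -2, 0], [1, -1.1, -1.2], [0, 0, -2], [0, 0, -1.6], [0, 0, -1], [0, 0, -0.6], [0, 0, -0.2], [0, 0, 0], [0, 0, 0]], angular=[[0, 0, 0], [0, 0, 0], [0, 0, 0], [0, 0, 0], [0, 0, 0], [0, 0, 0], [0, 0, 0], [0, 0, 0], [0, 0, 0], [0, 0, 0], [0, 0, 0], [0, 0, 0], [0, 0, 0], [0, 0, 0], [0, 0, 0], [0, 0, 0], [0, 0, 0]])

```text
time: 26.4
tool_pos: [0.5728, 0.0533, 0.0405]
ee_rot: [[0.001, 0.998, 0.069], [0.0, 0.069, -0.998], [-1.0, 0.001, 0.0]]
wrist_force: [-0.1, 0.1, -2.6]
grip_width: 0.0319
```

play_rows(xyz=[[0, 0, -0.1], [0, 0, -0.1], [0, 0, 0]], angular=[[0, 0, 0], [0, 0, 0], [0, 0, 0]])

```text
time: 26.65
tool_pos: [0.5728, 0.0531, 0.0383]
ee_rot: [[0.001, 0.998, 0.069], [0.0, 0.069, -0.998], [-1.0, 0.001, 0.0]]
wrist_force: [0.7, 0.0, -0.2]
grip_width: 0.0316
```

play_rows(xyz=[[0, 0, -0.05], [0, 0, 0], [0, 0, 0], [0, 0, 0], [0, 0, 0], [0, 0, 1], [0, 0, 3], [0, 0, 4], [0, 0, 0], [0, 0, 0]], angular=[[0, 0, 0], [0, 0, 0], [0, 0, 0], [0, 0, 0], [0, 0, 0], [0, 0, 0], [0, 0, 0], [0, 0, 0], [0, 0, 0], [0, 0, 0]], grip=0.34)

```text
time: 27.48
tool_pos: [0.5739, 0.0531, 0.1202]
ee_rot: [[0.005, 0.998, 0.069], [-0.0, 0.069, -0.998], [-1.0, 0.005, 0.0]]
wrist_force: [-0.8, -0.2, -0.1]
grip_width: 0.0605
```

```bash
python3 -c "
from h import *
view('w14')
K,R,t=load('w14'); im=cv2.imread('pics/w14o.png')
th=.068; R2=np.array([[np.cos(th),-np.sin(th)],[np.sin(th),np.cos(th)]]); tc=np.array([.57146,.05117])
for z,l in ((.008,.0355),(.065,.0355)):
  q=proj(K,R,t,np.array([[*(tc+R2@np.array([sx*.016,sy*l])),z] for sx,sy in ((-1,-1),(1,-1),(1,1),(-1,1))])).round().astype(int); cv2.polylines(im,[q.reshape(-1,1,2)],True,(255,0,0),1)
cv2.imwrite('pics/w14o.png',im)
"
```

```text
27.5333 [0.57282464 0.05308029 0.11865875] -86.05511060620235 [ 0.14762096  0.29811464 -0.12428216] 0.06020153933056749
```

View pics/w14o.png

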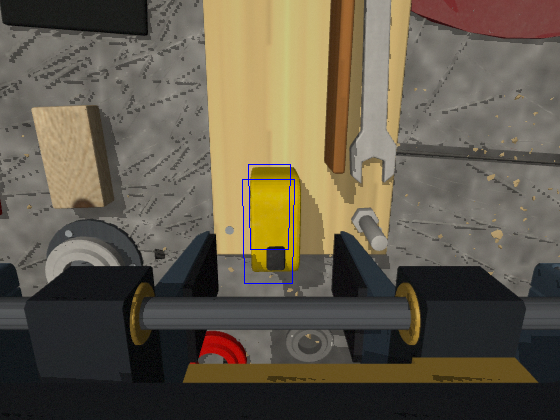

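play_rows(xyz=[[-1.4, 2.15, 0], [-2.2, 3.4, 0], [-2.2, 3.4, 0], [-2.2, 3.4, 0], [-2.2, 3.4, 0], [-2.2, 3.4, 0], [-2.2, 3.2, 0], [0, 0, -2], [0, 0, -2.5], [0, 0, -2], [0, 0, -1.2], [0, 0, -0.7], [0, 0, 0], [0, 0, 0]], angular=[[0, 0, 0], [0, 0, 0], [0, 0, 0], [0, 0, 0], [0, 0, 0], [0, 0, 0], [0, 0, 0], [0, 0, 0], [0, 0, 0], [0, 0, 0], [0, 0, 0], [0, 0, 0], [0, 0, 0], [0, 0, 0]], grip=0)

```text
time: 28.7
tool_pos: [0.4262, 0.2764, 0.0333]
ee_rot: [[-0.001, 0.998, 0.069], [-0.0, 0.069, -0.998], [-1.0, -0.001, 0.0]]
wrist_force: [-0.0, 0.2, -0.7]
grip_width: 0.0911
```

play_rows(xyz=[[0, 0, 0], [0, 0, 0], [0, 0, 0], [0, 0, 0], [0, 0, 0], [0, 0, 0]], angular=[[0, 0, 0], [0, 0, 0], [0, 0, 0], [0, 0, 0], [0, 0, 0], [0, 0, 0]], grip=0.4, force=25)

```text
time: 29.2
tool_pos: [0.4267, 0.2767, 0.0339]
ee_rot: [[0.001, 0.998, 0.069], [0.0, 0.069, -0.998], [-1.0, 0.001, -0.0]]
wrist_force: [-0.6, -0.5, 8.7]
grip_width: 0.0676
```

play_rows(xyz=[[0, 0, 1], [0, 0, 2], [0, 0, 2.5], [1.05, -0.63, 0.5], [1.05, -0.63, 0], [1.05, -0.63, 0], [1.05, -0.63, 0], [1.05, -0.63, 0], [1.05, -0.63, 0], [1.05, -0.63, 0], [1.05, -0.63, 0], [1.05, -0.63, 0], [1.05, -0.63, 0], [1.05, -0.63, 0], [1.05, -0.63, 0], [1.05, -0.6, 0], [0, 0, 0], [0, 0, 0], [0, 0, 0]], angular=[[0, 0, 0], [0, 0, 0], [0, 0, 0], [0, 0, 6.92], [0, 0, 6.92], [0, 0, 6.92], [0, 0, 6.92], [0, 0, 6.92], [0, 0, 6.92], [0, 0, 6.92], [0, 0, 6.92], [0, 0, 6.92], [0, 0, 6.92], [0, 0, 6.92], [0, 0, 6.92], [0, 0, 6.92], [0, 0, 0], [0, 0, 0], [0, 0, 0]])

```text
time: 30.78
tool_pos: [0.5622, 0.1951, 0.0936]
ee_rot: [[-0.001, -0.064, 0.998], [-0.0, 0.998, 0.064], [-1.0, 0.0, -0.001]]
wrist_force: [-0.3, -0.1, -2.0]
grip_width: 0.0674
```

```bash
python3 -c "
from h import *
o=manip.observe();p=o['tool_pos']
view('w15',[(p[0],p[1],.034,p[2]+.0115)])"
```

```text
30.8333 [0.56216192 0.19523885 0.09359586] 3.7318628871025727 [-0.93975921  0.21435683 -1.49148211] 0.06770560042769826
```

View pics/w15o.png

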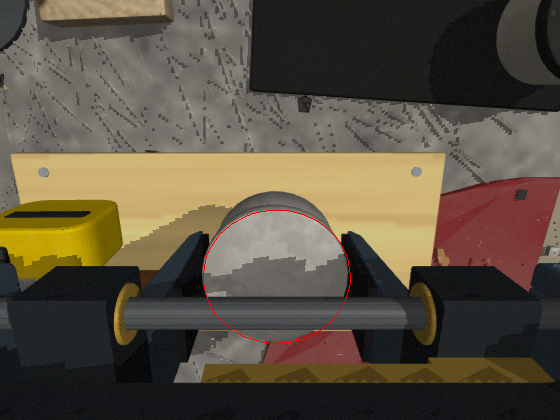

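Tin is centred in the jaws. Lower it.

play_rows(xyz=[[0, 0, -1.5], [0, 0, -2], [0, 0, -1.2], [0, 0, -0.6], [0, 0, -0.3], [0, 0, -0.1], [0, 0, 0], [0, 0, 0]], angular=[[0, 0, 0], [0, 0, 0], [0, 0, 0], [0, 0, 0], [0, 0, 0], [0, 0, 0], [0, 0, 0], [0, 0, 0]])

```text
time: 31.5
tool_pos: [0.5633, 0.1951, 0.0371]
ee_rot: [[0.001, -0.068, 0.998], [0.0, 0.998, 0.068], [-1.0, 0.0, 0.001]]
wrist_force: [-0.7, 0.4, -1.6]
grip_width: 0.0677
```

play_rows(xyz=[[0, 0, -0.1], [0, 0, -0.05], [0, 0, 0]], angular=[[0, 0, 0], [0, 0, 0], [0, 0, 0]])

```text
time: 31.75
tool_pos: [0.5634, 0.1951, 0.0359]
ee_rot: [[0.001, -0.068, 0.998], [0.0, 0.998, 0.068], [-1.0, 0.0, 0.001]]
wrist_force: [-2.4, -0.5, 8.6]
grip_width: 0.0676
```

play_rows(xyz=[[0, 0, 0], [0, 0, 0], [0, 0, 0], [0, 0, 1], [0, 0, 3], [0, 0, 4], [0, 0, 0], [0, 0, 0]], angular=[[0, 0, 0], [0, 0, 0], [0, 0, 0], [0, 0, 0], [0, 0, 0], [0, 0, 0], [0, 0, 0], [0, 0, 0]], grip=0)

```text
time: 32.42
tool_pos: [0.5644, 0.1953, 0.1178]
ee_rot: [[0.005, -0.068, 0.998], [0.001, 0.998, 0.068], [-1.0, 0.001, 0.005]]
wrist_force: [-1.2, 0.7, -0.5]
grip_width: 0.0913
```

play_rows(xyz=[[-1.05, 1.23, 0], [-1.05, 1.23, 0], [-1.05, 1.23, 0], [-1.05, 1.23, 0], [-1.05, 1.23, 0], [-1.05, 1.23, 0], [-1.05, 1.23, 0], [-1.05, 1.23, 0], [-1.05, 1.23, 0], [-1.05, 1.23, 0], [-1.05, 1.23, 0], [-1.05, 1.23, 0], [-1.05, 1.23, 0], [0, 0, 0], [0, 0, 0]], angular=[[0, 0, -6.92], [0, 0, -6.92], [0, 0, -6.92], [0, 0, -6.92], [0, 0, -6.92], [0, 0, -6.92], [0, 0, -6.92], [0, 0, -6.92], [0, 0, -6.92], [0, 0, -6.92], [0, 0, -6.92], [0, 0, -6.92], [0, 0, -6.92], [0, 0, 0], [0, 0, 0]])

```text
time: 33.67
tool_pos: [0.4258, 0.3549, 0.1145]
ee_rot: [[-0.001, 0.997, 0.073], [-0.001, 0.073, -0.997], [-1.0, -0.001, 0.001]]
wrist_force: [0.3, -0.2, 0.4]
grip_width: 0.0914
```

```bash
python3 -c "
from h import *
view('w16',[(.4275,.355,.035,.056)])"
```

```text
33.7167 [0.42631569 0.35457333 0.11457732] -85.81106903491671 [-0.01766163  0.01472016  1.54493513] 0.09117255852108706
```

View pics/w16o.png

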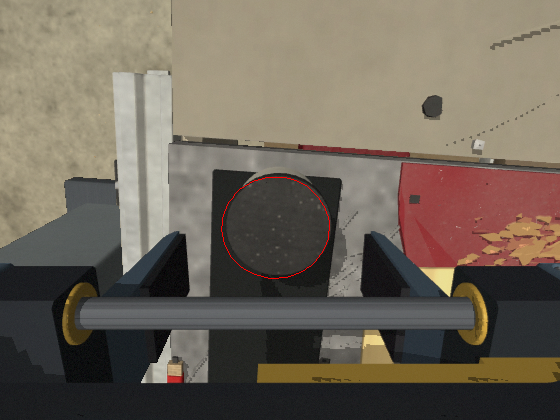

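play_rows(xyz=[[0.1, 0, -1.5], [0, 0, -2.5], [0, 0, -2], [0, 0, -1.2], [0, 0, -0.8], [0, 0, 0], [0, 0, 0]], angular=[[0, 0, 0], [0, 0, 0], [0, 0, 0], [0, 0, 0], [0, 0, 0], [0, 0, 0], [0, 0, 0]])

```text
time: 34.3
tool_pos: [0.4278, 0.3545, 0.035]
ee_rot: [[-0.0, 0.998, 0.07], [-0.0, 0.07, -0.998], [-1.0, -0.0, 0.0]]
wrist_force: [0.0, 0.3, -0.0]
grip_width: 0.0911
```

play_rows(xyz=[[0, 0, 0], [0, 0, 0], [0, 0, 0], [0, 0, 0], [0, 0, 0], [0, 0, 0]], angular=[[0, 0, 0], [0, 0, 0], [0, 0, 0], [0, 0, 0], [0, 0, 0], [0, 0, 0]], grip=0.4, force=25)

```text
time: 34.8
tool_pos: [0.4278, 0.3551, 0.0355]
ee_rot: [[0.001, 0.998, 0.069], [0.001, 0.069, -0.998], [-1.0, 0.001, -0.0]]
wrist_force: [0.7, -1.0, 6.5]
grip_width: 0.0687
```

play_rows(xyz=[[0, 0, 1], [0, 0, 2], [0, 0, 3], [1, -0.6, 1], [2, -1.3, 0], [2.8, -1.9, 0], [2.8, -1.9, 0], [2.3, -1.55, 0], [1.4, -0.9, 0], [0.6, -0.4, 0], [0, 0, -1.5], [0, 0, -2], [0, 0, -1.5], [0, 0, -0.9], [0, 0, -0.5], [0, 0, -0.3], [0, 0, 0], [0, 0, 0]], angular=[[0, 0, 0], [0, 0, 0], [0, 0, 0], [0, 0, 0], [0, 0, 0], [0, 0, 0], [0, 0, 0], [0, 0, 0], [0, 0, 0], [0, 0, 0], [0, 0, 0], [0, 0, 0], [0, 0, 0], [0, 0, 0], [0, 0, 0], [0, 0, 0], [0, 0, 0], [0, 0, 0]])

```text
time: 36.3
tool_pos: [0.5567, 0.2697, 0.0386]
ee_rot: [[0.001, 0.998, 0.069], [0.0, 0.069, -0.998], [-1.0, 0.001, -0.0]]
wrist_force: [0.3, 0.5, -2.1]
grip_width: 0.0689
```

play_rows(xyz=[[0, 0, -0.1], [0, 0, -0.05], [0, 0, 0]], angular=[[0, 0, 0], [0, 0, 0], [0, 0, 0]])

```text
time: 36.55
tool_pos: [0.5569, 0.2696, 0.0375]
ee_rot: [[0.001, 0.998, 0.069], [0.001, 0.069, -0.998], [-1.0, 0.001, -0.001]]
wrist_force: [-2.7, 0.4, 8.3]
grip_width: 0.0689
```

play_rows(xyz=[[0, 0, 0], [0, 0, 0], [0, 0, 0], [0, 0, 1], [0, 0, 3], [0, 0, 3], [0, 0, 0]], angular=[[0, 0, 0], [0, 0, 0], [0, 0, 0], [0, 0, 0], [0, 0, 0], [0, 0, 0], [0, 0, 0]], grip=0)

```text
time: 37.13
tool_pos: [0.5591, 0.2704, 0.1123]
ee_rot: [[0.007, 0.998, 0.069], [0.003, 0.069, -0.998], [-1.0, 0.007, -0.002]]
wrist_force: [1.2, 1.2, 0.8]
grip_width: 0.0913
```

play_rows(xyz=[[-0.13, -0.98, 1.2], [-0.13, -0.98, 1.2], [-0.13, -0.98, 1.2], [-0.13, -0.98, 1.2], [-0.13, -0.98, 1.2], [-0.13, -0.98, 1.2], [-0.13, -0.98, 1.2], [-0.13, -0.98, 1.2], [-0.13, -0.98, 1.2], [-0.13, -0.98, 1.2], [-0.13, -0.98, 1.2], [-0.13, -0.98, 1.2], [-0.15, -1.04, 1.2], [0, 0, 0], [0, 0, 0], [0, 0, 0]], angular=[[0, 0, 6.62], [0, 0, 6.62], [0, 0, 6.62], [0, 0, 6.62], [0, 0, 6.62], [0, 0, 6.62], [0, 0, 6.62], [0, 0, 6.62], [0, 0, 6.62], [0, 0, 6.62], [0, 0, 6.62], [0, 0, 6.62], [0, 0, 6.62], [0, 0, 0], [0, 0, 0], [0, 0, 0]])

```text
time: 38.47
tool_pos: [0.5391, 0.1416, 0.2622]
ee_rot: [[-0.0, 0.004, 1.0], [0.0, 1.0, -0.004], [-1.0, 0.0, -0.0]]
wrist_force: [-0.0, 0.6, -0.0]
grip_width: 0.0914
```

```bash
python3 -c "
from h import *
view('w17',[(.5625,.1954,.034,.047),(.5566,.2695,.035,.058)])
cv2.imwrite('pics/w17a.png',cv2.resize(cv2.imread('pics/w17o.png')[100:260,150:430],None,fx=2.8,fy=2.8,interpolation=cv2.INTER_CUBIC))
c,K,R,t=save('side','s17'); cv2.imwrite('pics/s17z.png',cv2.resize(cv2.imread('pics/s17.png')[140:330,150:400],None,fx=3,fy=3,interpolation=cv2.INTER_CUBIC))
"
```

```text
38.5167 [0.53902989 0.14174492 0.26192029] -0.1648397506333806 [ 0.74760816  0.83345168 -0.24648137] 0.0910943797428649
```

View pics/w17a.png

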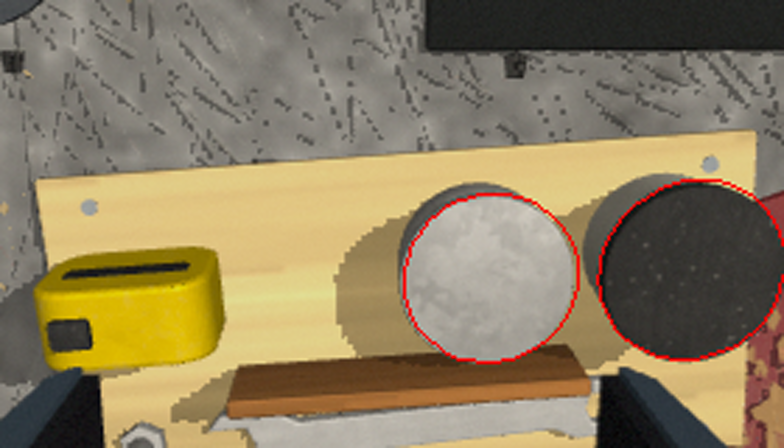

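View pics/s17z.png

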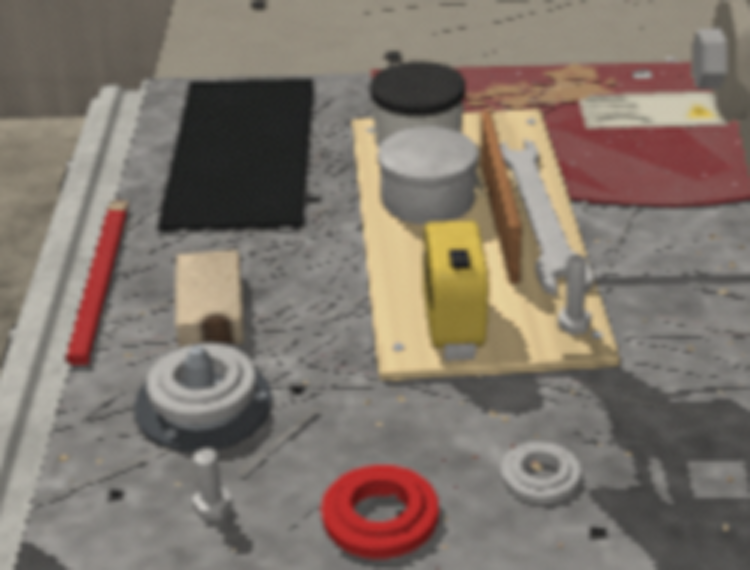

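```bash
python3 -c "
import cv2,numpy as np
for n in ('side1','s17'):
  im=cv2.imread(f'pics/{n}.png'); h=cv2.cvtColor(im,cv2.COLOR_BGR2HSV); m=cv2.inRange(h,(22,190,90),(32,255,255)); m[:200]=0
  ys,xs=np.nonzero(m); print(n,len(xs),xs.mean(),ys.mean(),np.percentile(xs,[1,99]),np.percentile(ys,[1,99]))
from plant import manip; manip.hand_in(); print(manip.observe()['time'])
"
```

```text
<string>:5: RuntimeWarning: Mean of empty slice.
  ret = ret.dtype.type(ret / rcount)
Traceback (most recent call last):
IndexError: index 0 is out of bounds for axis 0 with size 0
```

```bash
python3 -c "
import cv2,numpy as np
for n in ('side1','s17'):
  im=cv2.imread(f'pics/{n}.png').astype(int); m=(im[:,:,2]-im[:,:,0]>90)&(im[:,:,1]-im[:,:,0]>70); m[:200]=0; m[:,:280]=0; m[:,325:]=0; m[262:]=0
  ys,xs=np.nonzero(m); print(n,len(xs),xs.mean(),ys.mean(),np.percentile(xs,[1,99]),np.percentile(ys,[1,99]))
"
```

```text
side1 397 300.448362720403 226.7380352644836 [292.   309.04] [214.   239.04]
s17 379 301.53562005277047 225.7862796833773 [292. 311.] [214. 238.]
```

```bash
python3 -c "
from plant import manip; print(manip.hand_in()); print(manip.observe()['time'])"
```

```text
the job is handed in; nothing more can be done
None
the job is handed in; nothing more can be done
```

The job is done and handed in at about 38.5 s of the 131 s allowed. I moved the tub, the tin and the tape measure to the mat, all three standing there together. I then seated the flange on the spindle and put the tape measure, the tin and the tub back on the board.

- **Flange:** it made contact at the expected shoulder height (underside about 14 mm up). It looked flat and centred in the wrist and side views.
- **Tin and tub:** in the last wrist view they sit on their first-measured outlines, within about 1–2 mm.
- **Tape measure:** it is upright and along the row. In the side view it shifted by about 1 pixel, which is roughly 1.5–3 mm.
- **Disagreements:** the side camera was off from the wrist camera by about 2 mm throughout, so I relied on the wrist camera. My first script for the tape-measure check failed because its colour mask was empty. I redid the check before handing in.
- **Forces:** the highest wrist force I read was about 16 N, at a gentle touch-down. At the end the gripper was open and clear of everything.

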